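# Size salvaged discs in a stepped gauge

### The job

Clear the wooden batten off the stepped gauge into the shallow tray, then size every aluminium disc: try it in the gauge from the narrowest gap upward and leave it lying flat on the floor of the first gap that it goes into, never lowering a disc into a wider gap than that. The other odds and ends in the tray stay in the tray, and the drinking glass stays standing.

Things in the scene. Friction and masses are not known exactly. Their poses are not given: they have to be found in the camera images.
- gauge: Fixed gauge: dark steel base 60 (x) x 295 (y) x 8 mm with six pale wooden cheeks, 10 mm thick, rising 10 mm above it (top at 18 mm). Between them, from the +y end to the -y end, five gaps 35, 41, 47, 53, 59 mm wide along y, open at both x ends. A gap takes a disc 3 mm smaller; the next larger disc stays on the cheeks. Origin: centre of underside. Left or right of the robot, yaw varies.
- tray: Fixed shallow plywood tray, 250 mm (its x) by 320 mm (its y), floor 5 mm thick, rim 6 mm wide and 13 mm above the table. Origin: centre of the underside, on the table; z up. The strip along its -x rim (about x = -0.085) starts empty and has room for the batten laid along y.
- batten: Loose wooden batten 20 (x) x 130 (y) x 18 (z) mm, 60 g, left lying on top of the gauge's cheeks along the gauge. Origin: centre of its underside.
- gap1 (a point): Gap 1 of the gauge (35 mm wide): the centre of the gap's floor, 8 mm above the table; axes as the gauge's (y across the gap's width, x along it). The cheeks rise 10 mm above this point.
- gap2 (a point): Gap 2 of the gauge (41 mm wide): the centre of the gap's floor, 8 mm above the table; axes as the gauge's (y across the gap's width, x along it). The cheeks rise 10 mm above this point.
- gap3 (a point): Gap 3 of the gauge (47 mm wide): the centre of the gap's floor, 8 mm above the table; axes as the gauge's (y across the gap's width, x along it). The cheeks rise 10 mm above this point.
- gap4 (a point): Gap 4 of the gauge (53 mm wide): the centre of the gap's floor, 8 mm above the table; axes as the gauge's (y across the gap's width, x along it). The cheeks rise 10 mm above this point.
- gap5 (a point): Gap 5 of the gauge (59 mm wide): the centre of the gap's floor, 8 mm above the table; axes as the gauge's (y across the gap's width, x along it). The cheeks rise 10 mm above this point.
- disc_a: Turned aluminium disc, 20 mm thick, up to 0.16 kg, small dark centre bore, rims chamfered 2 mm. Diameter 32, 38, 44, 50 or 56 mm: no two are alike, and which is which is not told: find out with the gauge. Starts flat in the tray; may be absent. Origin: its middle, 10 mm above the face it lies on; z along its axis.
- disc_b: Turned aluminium disc, 20 mm thick, up to 0.16 kg, small dark centre bore, rims chamfered 2 mm. Diameter 32, 38, 44, 50 or 56 mm: no two are alike, and which is which is not told: find out with the gauge. Starts flat in the tray; may be absent. Origin: its middle, 10 mm above the face it lies on; z along its axis.
- disc_c: Turned aluminium disc, 20 mm thick, up to 0.16 kg, small dark centre bore, rims chamfered 2 mm. Diameter 32, 38, 44, 50 or 56 mm: no two are alike, and which is which is not told: find out with the gauge. Starts flat in the tray; may be absent. Origin: its middle, 10 mm above the face it lies on; z along its axis.
- disc_d: Turned aluminium disc, 20 mm thick, up to 0.16 kg, small dark centre bore, rims chamfered 2 mm. Diameter 32, 38, 44, 50 or 56 mm: no two are alike, and which is which is not told: find out with the gauge. Starts flat in the tray; may be absent. Origin: its middle, 10 mm above the face it lies on; z along its axis.
- disc_e: Turned aluminium disc, 20 mm thick, up to 0.16 kg, small dark centre bore, rims chamfered 2 mm. Diameter 32, 38, 44, 50 or 56 mm: no two are alike, and which is which is not told: find out with the gauge. Starts flat in the tray; may be absent. Origin: its middle, 10 mm above the face it lies on; z along its axis.
- bracket: Loose L-shaped flat steel bracket, about 50 x 44 x 5 mm, in the tray; to be left there. Origin: underside, middle of the long leg.
- hinge: Loose flat brass hinge, 44 x 22 mm, up to 8 mm high, in the tray; to be left there. Origin: centre of its underside.
- bar_stub: Loose stub of square steel bar, 50 x 10 x 10 mm, in the tray; to be left there. Origin: centre of its underside.
- knob: Loose wooden furniture knob, 28 mm across, 34 mm high, narrow foot and domed head (not a disc), in the tray; to be left there. Origin: centre of its foot.
- tumbler: Loose drinking glass, 70 mm across, 85 mm high, standing beyond the gauge and tray. Origin: centre of its foot.

How it is judged:
On the way, in this order (a step that is already met when the one before it is completed fails the run):
1. the batten lies in the tray, and no disc is in the gauge yet (x of batten in the frame of tray between -0.125 and 0.125 m and y of batten in the frame of tray between -0.16 and 0.16 m and z of batten in the frame of tray between -0.005 and 0.045 m and linear speed of batten below 0.03 m/s and contact force between batten and the fingers below 0.1 N and not (x of disc_a in the frame of gauge between -0.05 and 0.05 m and y of disc_a in the frame of gauge between -0.165 and 0.165 m and z of disc_a in the frame of gauge between -0.005 and 0.04 m) and not (x of disc_b in the frame of gauge between -0.05 and 0.05 m and y of disc_b in the frame of gauge between -0.165 and 0.165 m and z of disc_b in the frame of gauge between -0.005 and 0.04 m) and not (x of disc_c in the frame of gauge between -0.05 and 0.05 m and y of disc_c in the frame of gauge between -0.165 and 0.165 m and z of disc_c in the frame of gauge between -0.005 and 0.04 m) and not (x of disc_d in the frame of gauge between -0.05 and 0.05 m and y of disc_d in the frame of gauge between -0.165 and 0.165 m and z of disc_d in the frame of gauge between -0.005 and 0.04 m) and not (x of disc_e in the frame of gauge between -0.05 and 0.05 m and y of disc_e in the frame of gauge between -0.165 and 0.165 m and z of disc_e in the frame of gauge between -0.005 and 0.04 m)), for 0.2 s.
2. a disc has been tried in gap 1: brought down on its cheeks or into it (((x of disc_a in the frame of gap1 between -0.026 and 0.026 m and y of disc_a in the frame of gap1 between -0.018 and 0.018 m and z of disc_a in the frame of gap1 between 0.006 and 0.024 m) or (x of disc_b in the frame of gap1 between -0.026 and 0.026 m and y of disc_b in the frame of gap1 between -0.018 and 0.018 m and z of disc_b in the frame of gap1 between 0.006 and 0.024 m) or (x of disc_c in the frame of gap1 between -0.026 and 0.026 m and y of disc_c in the frame of gap1 between -0.018 and 0.018 m and z of disc_c in the frame of gap1 between 0.006 and 0.024 m) or (x of disc_d in the frame of gap1 between -0.026 and 0.026 m and y of disc_d in the frame of gap1 between -0.018 and 0.018 m and z of disc_d in the frame of gap1 between 0.006 and 0.024 m) or (x of disc_e in the frame of gap1 between -0.026 and 0.026 m and y of disc_e in the frame of gap1 between -0.018 and 0.018 m and z of disc_e in the frame of gap1 between 0.006 and 0.024 m))), for 0.05 s.
3. a disc has been tried in gap 2: brought down on its cheeks or into it (((x of disc_a in the frame of gap2 between -0.026 and 0.026 m and y of disc_a in the frame of gap2 between -0.018 and 0.018 m and z of disc_a in the frame of gap2 between 0.006 and 0.024 m) or (x of disc_b in the frame of gap2 between -0.026 and 0.026 m and y of disc_b in the frame of gap2 between -0.018 and 0.018 m and z of disc_b in the frame of gap2 between 0.006 and 0.024 m) or (x of disc_c in the frame of gap2 between -0.026 and 0.026 m and y of disc_c in the frame of gap2 between -0.018 and 0.018 m and z of disc_c in the frame of gap2 between 0.006 and 0.024 m) or (x of disc_d in the frame of gap2 between -0.026 and 0.026 m and y of disc_d in the frame of gap2 between -0.018 and 0.018 m and z of disc_d in the frame of gap2 between 0.006 and 0.024 m) or (x of disc_e in the frame of gap2 between -0.026 and 0.026 m and y of disc_e in the frame of gap2 between -0.018 and 0.018 m and z of disc_e in the frame of gap2 between 0.006 and 0.024 m))), for 0.05 s.
4. a disc has been tried in gap 3: brought down on its cheeks or into it (((x of disc_a in the frame of gap3 between -0.026 and 0.026 m and y of disc_a in the frame of gap3 between -0.018 and 0.018 m and z of disc_a in the frame of gap3 between 0.006 and 0.024 m) or (x of disc_b in the frame of gap3 between -0.026 and 0.026 m and y of disc_b in the frame of gap3 between -0.018 and 0.018 m and z of disc_b in the frame of gap3 between 0.006 and 0.024 m) or (x of disc_c in the frame of gap3 between -0.026 and 0.026 m and y of disc_c in the frame of gap3 between -0.018 and 0.018 m and z of disc_c in the frame of gap3 between 0.006 and 0.024 m) or (x of disc_d in the frame of gap3 between -0.026 and 0.026 m and y of disc_d in the frame of gap3 between -0.018 and 0.018 m and z of disc_d in the frame of gap3 between 0.006 and 0.024 m) or (x of disc_e in the frame of gap3 between -0.026 and 0.026 m and y of disc_e in the frame of gap3 between -0.018 and 0.018 m and z of disc_e in the frame of gap3 between 0.006 and 0.024 m))), for 0.05 s.
At the end, for the whole second after the job is handed in: Every disc lies flat (0.1 rad), at rest, on the floor (3 mm) of the narrowest gap that takes it, its centre within 26 mm of the gap's centre along the gap; batten and the four odds and ends (origins) are within the tray's outline, at most 45 mm above the table; the glass stands (x of disc_a in the frame of gap3 between -0.026 and 0.026 m and y of disc_a in the frame of gap3 between -0.018 and 0.018 m and z of disc_a in the frame of gap3 between 0.006 and 0.013 m and angle between the z axis of each of disc_a, disc_b, disc_c, disc_d, disc_e and the z axis of gauge, either way round below 0.1 rad and linear speed of each of disc_a, disc_b, disc_c, disc_d, disc_e below 0.02 m/s and x of disc_b in the frame of gap1 between -0.026 and 0.026 m and y of disc_b in the frame of gap1 between -0.018 and 0.018 m and z of disc_b in the frame of gap1 between 0.006 and 0.013 m and x of disc_c in the frame of gap5 between -0.026 and 0.026 m and y of disc_c in the frame of gap5 between -0.018 and 0.018 m and z of disc_c in the frame of gap5 between 0.006 and 0.013 m and x of disc_d in the frame of gap2 between -0.026 and 0.026 m and y of disc_d in the frame of gap2 between -0.018 and 0.018 m and z of disc_d in the frame of gap2 between 0.006 and 0.013 m and x of disc_e in the frame of gap4 between -0.026 and 0.026 m and y of disc_e in the frame of gap4 between -0.018 and 0.018 m and z of disc_e in the frame of gap4 between 0.006 and 0.013 m and x of batten in the frame of tray between -0.125 and 0.125 m and y of batten in the frame of tray between -0.16 and 0.16 m and z of batten in the frame of tray between -0.005 and 0.045 m and x of bracket in the frame of tray between -0.125 and 0.125 m and y of bracket in the frame of tray between -0.16 and 0.16 m and z of bracket in the frame of tray between -0.005 and 0.045 m and x of hinge in the frame of tray between -0.125 and 0.125 m and y of hinge in the frame of tray between -0.16 and 0.16 m and z of hinge in the frame of tray between -0.005 and 0.045 m and x of bar_stub in the frame of tray between -0.125 and 0.125 m and y of bar_stub in the frame of tray between -0.16 and 0.16 m and z of bar_stub in the frame of tray between -0.005 and 0.045 m and x of knob in the frame of tray between -0.125 and 0.125 m and y of knob in the frame of tray between -0.16 and 0.16 m and z of knob in the frame of tray between -0.005 and 0.045 m and angle between tumbler's own z axis and vertical below 0.3 rad); the robot touches nothing.
It fails at once if a disc held by the gripper is lowered to the floor (within 6 mm) of a gap wider than the narrowest one that takes it ((x of disc_a in the frame of gap4 between -0.026 and 0.026 m and y of disc_a in the frame of gap4 between -0.018 and 0.018 m and z of disc_a in the frame of gap4 between 0.006 and 0.016 m and contact force between disc_a and the fingers above 0.5 N) or (x of disc_a in the frame of gap5 between -0.026 and 0.026 m and y of disc_a in the frame of gap5 between -0.018 and 0.018 m and z of disc_a in the frame of gap5 between 0.006 and 0.016 m and contact force between disc_a and the fingers above 0.5 N) or (x of disc_b in the frame of gap2 between -0.026 and 0.026 m and y of disc_b in the frame of gap2 between -0.018 and 0.018 m and z of disc_b in the frame of gap2 between 0.006 and 0.016 m and contact force between disc_b and the fingers above 0.5 N) or (x of disc_b in the frame of gap3 between -0.026 and 0.026 m and y of disc_b in the frame of gap3 between -0.018 and 0.018 m and z of disc_b in the frame of gap3 between 0.006 and 0.016 m and contact force between disc_b and the fingers above 0.5 N) or (x of disc_b in the frame of gap4 between -0.026 and 0.026 m and y of disc_b in the frame of gap4 between -0.018 and 0.018 m and z of disc_b in the frame of gap4 between 0.006 and 0.016 m and contact force between disc_b and the fingers above 0.5 N) or (x of disc_b in the frame of gap5 between -0.026 and 0.026 m and y of disc_b in the frame of gap5 between -0.018 and 0.018 m and z of disc_b in the frame of gap5 between 0.006 and 0.016 m and contact force between disc_b and the fingers above 0.5 N) or (x of disc_d in the frame of gap3 between -0.026 and 0.026 m and y of disc_d in the frame of gap3 between -0.018 and 0.018 m and z of disc_d in the frame of gap3 between 0.006 and 0.016 m and contact force between disc_d and the fingers above 0.5 N) or (x of disc_d in the frame of gap4 between -0.026 and 0.026 m and y of disc_d in the frame of gap4 between -0.018 and 0.018 m and z of disc_d in the frame of gap4 between 0.006 and 0.016 m and contact force between disc_d and the fingers above 0.5 N) or (x of disc_d in the frame of gap5 between -0.026 and 0.026 m and y of disc_d in the frame of gap5 between -0.018 and 0.018 m and z of disc_d in the frame of gap5 between 0.006 and 0.016 m and contact force between disc_d and the fingers above 0.5 N) or (x of disc_e in the frame of gap5 between -0.026 and 0.026 m and y of disc_e in the frame of gap5 between -0.018 and 0.018 m and z of disc_e in the frame of gap5 between 0.006 and 0.016 m and contact force between disc_e and the fingers above 0.5 N)).
It fails at once if the drinking glass is knocked over (angle between tumbler's own z axis and vertical above 0.6 rad).
Of disc_a, disc_b, disc_c, disc_d, disc_e only 4 to 5 are there at a start; the rules pass over those that are not, and their reading is None.
At some moment in a run one of disc_a, disc_b, disc_c, disc_d, disc_e may be knocked a few centimetres aside while the robot is not near it.
Once in a run the grip may slacken for a moment while it holds something.
It also fails if it takes over 210 s, if anything falls off the work surface, if the arm or the gripper's body presses on something with over 40 N, if the wrist force passes 120 N, or if a joint passes its speed limit or range.

### The arm

A 7-joint arm with a two-finger parallel gripper is mounted at the origin on the work surface. World frame = base frame: x ahead of the robot, y to its left, z up, the work surface at z = 0. Lengths are in m, angles in rad, forces in N, time in s.
With the tool pointing down it reaches from about 0.425 to 0.925 m from the base axis. Payload 6.8 kg.
Tool frame: the origin (TCP) lies at the very end of the fingers, on their centre line; the grasp point (between the pads) lies r.grip_depth behind it (r.grip_depth is the distance from the TCP to the grasp point, in m); z points along the fingers, x is the direction in which the jaws open and shut, and the axes are right-handed (so a half turn about z gives the same grasp; the last joint's range is limited). The gripper opens to 85 mm and grips with 20 to 120 N. Pads are 22 mm wide; open, the fingers measure 114 mm over their backs; the gripper's body (76 mm by 85 mm) begins 54 mm behind the grasp point. The pads swing forward as they close: fully open they stand 13 mm farther back than shut.
Start: joints at [-1.351, 0.477, 0.022, 1.555, -0.011, 1.109, -0.083], TCP at [0.217, 0.639, 0.231] pointing down, gripper open.
Joint ranges: [-2.96, 2.96], [-0.34, 2.1], [-1.41, 1.46], [0.24, 2.44], [-1.37, 4.51], [0.17, 1.92], [-2.96, 2.96]. Speed limits (rad/s): [2.39, 2.39, 3.14, 3.14, 3.14, 3.14, 3.14].

### API

Orientations are given as a rotation vector (axis times angle).
In Python, from bench import readout, grab_frame, workorder, r gives the robot as it stands.
- The arm moves only by the shell command python3 -m handwheel 'ROWS' [FORCE]. ROWS is text: rows parted by semicolons, each of 7 numbers parted by spaces: the shift along the tool's x, y, z in mm, then the turn, a rotation vector about the tool's x, y, z in degrees, then the finger opening in mm, from 0 to 85.4. A call has 1 to 12 rows; each row is the pose to reach, as a shift and turn from the pose commanded when the call began, along the tool's axes at that moment; what a row does not reach only later rows make up. A row lasts 1/8 s, in which the tool goes at most 62.5 mm and 10.7 degrees, less where a joint would pass 70% of its speed; a pose out of reach is approached as far as the arm can. A call with a gripper value outside its range is refused whole. The fingers move at their own pace and stop on an object; FORCE is the grip in N (left out, the last holds). Time passes only in rows, so rows that repeat a pose let the fingers close. It gives the time, the measured TCP pose, the force and the opening at its end, in the units of the state.
- readout.get_obs(): the state, without advancing time (a new reading comes with each control period).
- grab_frame(name): name is "scene" or "side" or "wrist"; returns a dict with "pixels" (480x640x3 uint8, red, green, blue), "fx", "fy", "cx", "cy" (pixels), "D" ([k1, k2, p1, p2, k3] as OpenCV has them; the pictures are not rectified), "rvec" (rotation vector, rad) and "tvec" (3), from world to camera coordinates, as OpenCV has them. Camera axes: x right, y down, z forward; pixel columns grow to the right and rows downward; lengths in m; the calibration is good to about 2 mm. A picture is of the moment at which its call begins. There is no depth.
- workorder.hand_in(): hands the job in, once; it reports no verdict.
The state is a dict: "clock": time; "joints": joint angles; "qvel": joint speeds; "tau": joint torques, N m; "tcp_pos": TCP position; "orientation": TCP orientation; "contact_force": force on the tool from outside, world axes, zero at the start; "moment": the same for the moment, N m; "grip_width": finger opening in m.
Only numpy, scipy, OpenCV 4.12 (cv2) and the standard library are available. Lean on these libraries where they do the work, as an engineer would, in place of code of your own. Each camera call takes 0.05 s, during which the arm holds its last target.

## Working session

There is one attempt and no reset: what is moved stays moved. The work goes in short steps, Python scripts to look and compute and a shell command to move; the robot and the scene stay as the last step left them, time stands still between calls to the robot, and variables do not carry over. Pictures are saved under pics/ and viewed, and the job is handed in when it is done.

```bash
ls; mkdir -p pics; cat > h.py <<'E'
import numpy as np, cv2
from bench import readout, grab_frame, workorder, r
from scipy.spatial.transform import Rotation as R
def save(name,fn):
    f=grab_frame(name); cv2.imwrite('pics/'+fn,f['pixels'][:,:,::-1]); return f
def ray(f,uv,z):
    K=np.array([[f['fx'],0,f['cx']],[0,f['fy'],f['cy']],[0,0,1.]])
    p=cv2.undistortPoints(np.array(uv,float).reshape(-1,1,2),K,np.array(f['D'],float)).reshape(-1,2)
    Rm=R.from_rotvec(np.array(f['rvec']).ravel()).as_matrix(); t=np.array(f['tvec']).ravel()
    c=-Rm.T@t; d=np.c_[p,np.ones(len(p))]@Rm
    s=(np.asarray(z)-c[2])/d[:,2]
    return c+d*s[:,None]
def proj(f,P):
    K=np.array([[f['fx'],0,f['cx']],[0,f['fy'],f['cy']],[0,0,1.]])
    return cv2.projectPoints(np.array(P,float).reshape(-1,1,3),np.array(f['rvec'],float),np.array(f['tvec'],float),K,np.array(f['D'],float))[0].reshape(-1,2)
E
python3 - <<'E'
from h import *
import pickle
print(readout.get_obs(), r.grip_depth)
for n in ['scene','side','wrist']:
    f=save(n,n+'0.png'); pickle.dump(f,open(n+'0.pkl','wb'))
    Rm=R.from_rotvec(np.array(f['rvec']).ravel()).as_matrix(); print(n,-Rm.T@np.array(f['tvec']).ravel(),f['fx'])
E
```

```text
pics
{'clock': 0.0, 'joints': array([-1.35110006,  0.47779886,  0.02231906,  1.55649758, -0.01149567,
        1.10928981, -0.08306209]), 'qvel': array([-0.0013523 ,  0.00091941, -0.00010758, -0.00064108, -0.00029242,
        0.00088413,  0.00030574]), 'tau': array([-8.88783998e-04, -5.96460235e+01,  1.60761025e+00, -2.81203169e+01,
        1.25549655e-02,  9.31901392e-03,  2.87253170e-05]), 'tcp_pos': array([0.21712856, 0.63847523, 0.23030667]), 'orientation': array([ 2.55309110e+00,  1.82861574e+00, -2.25334202e-03]), 'contact_force': array([1.21696089, 0.11609912, 0.36107142]), 'moment': array([0.01304984, 0.02799508, 0.01032148]), 'grip_width': 0.08547283032351803} 0.0187
scene [1.41784726 0.58227176 0.84695485] 551.6713404144961
side [0.07679355 0.61282321 0.47898541] 462.6290995805354
wrist [0.14104866 0.66402204 0.3726649 ] 355.63880166846195
```

View pics/scene0.png

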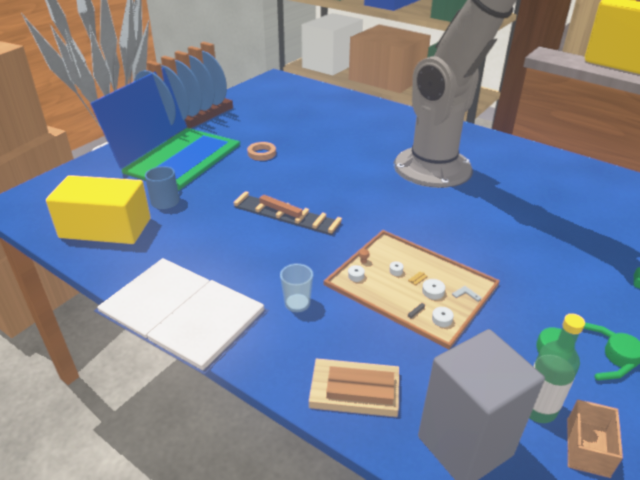

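View pics/side0.png

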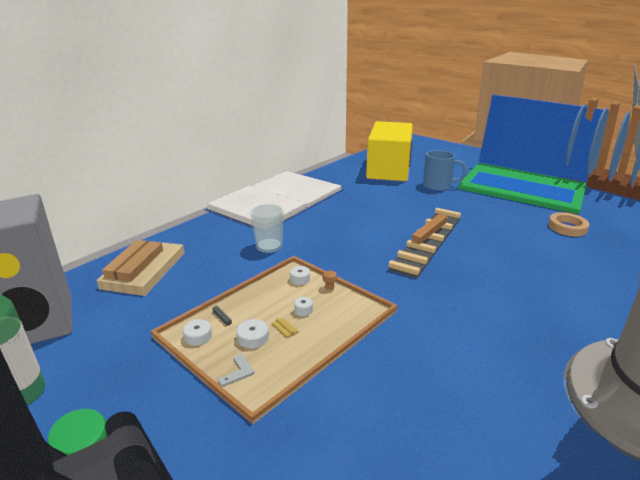

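View pics/wrist0.png

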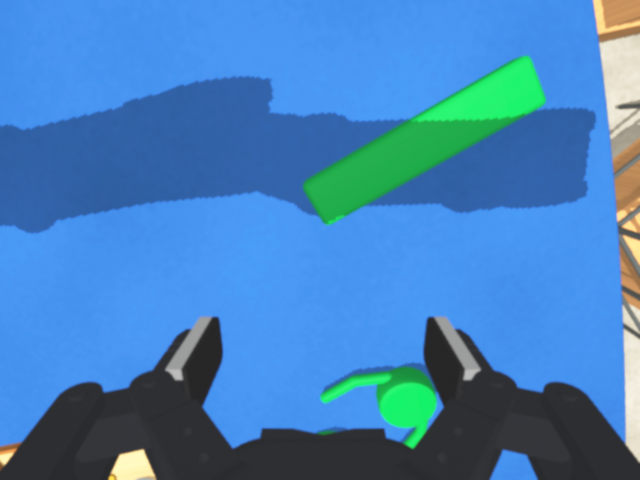

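The scene view shows the gauge with the batten at about (288,210). The tray is around (412,283), with four discs at (357,273), (397,268), (433,289) and (442,317), and the glass is at (297,290). The side view agrees with all of this. Next I'll get rough positions.

```bash
python3 - <<'E'
from h import *
import pickle
S=pickle.load(open('scene0.pkl','rb'));D=pickle.load(open('side0.pkl','rb'))
def show(n,f,uv,z): 
    print(n,np.round(ray(f,uv,[z]*len(uv))[:,:2]*1000).tolist())
show('discs scene',S,[(357,271),(397,266),(433,285),(442,314)],.025)
show('discs side',D,[(300,271),(303,303),(252,329),(197,328)],.025)
show('gauge ends cheek scene',S,[(241,199),(336,225)],.018)
show('gauge ends cheek side',D,[(448,212),(405,268)],.018)
show('batten ends sc',S,[(262,199),(303,212)],.036); show('batten ends side',D,[(446,215),(417,238)],.036)
show('tray corners sc',S,[(384,233),(498,279),(450,343),(326,283)],.013)
show('tray corners side',D,[(295,259),(397,307),(253,412),(154,333)],.013)
show('glass',S,[(297,306)],0); show('glass',D,[(268,246)],0)
f=pickle.load(open('wrist0.pkl','rb'));o=readout.get_obs()
T=R.from_rotvec(o['orientation']).as_matrix()
Rm=R.from_rotvec(np.array(f['rvec']).ravel()).as_matrix(); c=-Rm.T@np.array(f['tvec']).ravel()
print('cam in tool',T.T@(c-o['tcp_pos']),'\n',T.T@Rm.T); print(T)
E
```

```text
discs scene [[581.0, 93.0], [512.0, 159.0], [522.0, 257.0], [594.0, 314.0]]
discs side [[577.0, 92.0], [506.0, 162.0], [520.0, 262.0], [587.0, 316.0]]
gauge ends cheek scene [[504.0, -334.0], [452.0, -53.0]]
gauge ends cheek side [[492.0, -332.0], [439.0, -50.0]]
batten ends sc [[491.0, -269.0], [476.0, -142.0]]
batten ends side [[472.0, -278.0], [467.0, -140.0]]
tray corners sc [[403.0, 61.0], [402.0, 366.0], [648.0, 360.0], [646.0, 51.0]]
tray corners side [[628.0, 52.0], [388.0, 58.0], [407.0, 364.0], [642.0, 362.0]]
glass [[733.0, 35.0]]
glass [[725.0, 34.0]]
cam in tool [-0.00067522 -0.08023033 -0.14213718] 
 [[ 9.99999766e-01  4.95296820e-04  4.71491802e-04]
 [-6.18005271e-04  9.49733049e-01  3.13060304e-01]
 [-2.92733574e-04 -3.13060522e-01  9.49733133e-01]]
[[ 3.21902550e-01  9.46772749e-01 -3.31362464e-04]
 [ 9.46771777e-01 -3.21902697e-01 -1.36272747e-03]
 [-1.39685970e-03  1.24940819e-04 -9.99999017e-01]]
```

```bash
python3 - <<'E'
import cv2
a=cv2.imread('pics/side0.png');cv2.imwrite('pics/s1.png',cv2.resize(a[195:290,370:480],None,fx=7,fy=6,interpolation=2))
E
```

```text
(no output)
```

View pics/s1.png

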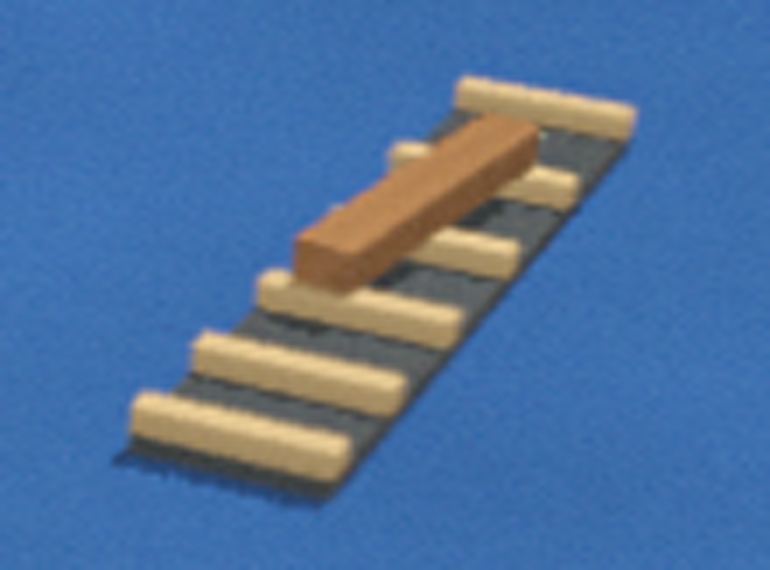

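```bash
cat >> h.py <<'E'
def cur():
    o=readout.get_obs(); T=R.from_rotvec(o['orientation']).as_matrix(); return o,T
def st():
    o,T=cur(); print('t %.2f'%o['clock'],'tcp',np.round(o['tcp_pos']*1000,1),'yaw %.1f'%np.degrees(np.arctan2(T[1,0],T[0,0])),'tilt',np.round(T[:2,2],4),'F',np.round(o['contact_force'],1),'w %.1f'%(o['grip_width']*1000))
def rel(*wps):  # wps in mm world x,y,z, yaw deg
    o,T=cur()
    for x,y,z,yw in wps:
        d=T.T@(np.array([x,y,z])-o['tcp_pos']*1000)
        c,s=np.cos(np.radians(yw)),np.sin(np.radians(yw))
        G=np.array([[c,s,0],[s,-c,0],[0,0,-1.]])
        print('to',(x,y,z,yw),'->',np.round(d,1),np.round(np.degrees(R.from_matrix(T.T@G).as_rotvec()),1))
E
python3 -c "
from h import *
st(); rel((330,500,250,50),(470,300,250,40),(520,0,250,20),(480,-180,250,10))"
```

```text
t 0.15 tcp [217.2 638.6 230.5] yaw 71.2 tilt [-0.0003 -0.0014] F [0.1 0.6 0.7] w 85.6
to (330, 500, 250, 50) -> [-95.  151.4 -19.3] [ 0.   0.1 21.2]
to (470, 300, 250, 40) -> [-239.3  348.4  -19.1] [ 0.   0.1 31.2]
to (520, 0, 250, 20) -> [-507.2  492.3  -18.7] [ 0.   0.1 51.2]
to (480, -180, 250, 10) -> [-690.5  512.4  -18.4] [ 0.   0.1 61.2]
```

```bash
python3 -m handwheel '-48 76 -19 0 0 10 85; -95 151 -19 0 0 20 85; -140 212 -19 0 0 25 85; -190 280 -19 0 0 30 85; -239 348 -19 0 0 35 85; -285 375 -19 0 0 40 85; -340 405 -19 0 0 45 85; -400 440 -19 0 0 50 85; -450 465 -19 0 0 55 85; -507 490 -19 0 0 60 85; -560 500 -19 0 0 61 85; -620 505 -19 0 0 61 85'; python3 -c "
from h import *
st(); rel((480,-180,250,10))"
```

```text
clock: 1.65
tcp_pos: [0.501, -0.0311, 0.2503]
orientation: [3.129, 0.28, 0.001]
contact_force: [0.4, -0.2, -0.6]
grip_width: 0.0852
t 1.65 tcp [501.  -31.1 250.3] yaw 10.2 tilt [ 0.0005 -0.0001] F [ 0.4 -0.2 -0.6] w 85.2
to (480, -180, 250, 10) -> [-47.  142.8   0.3] [ 0.  -0.   0.2]
```

```bash
python3 -m handwheel '-20 50 0 0 0 0 85; -35 100 0 0 0 0 85; -45 115 0 0 0 0 85; -45 115 0 0 0 0 85;-45 115 0 0 0 0 85'; python3 - <<'E'
from h import *
import pickle
st(); f=save('wrist','w1.png'); pickle.dump(f,open('w1.pkl','wb'))
E
```

```text
clock: 2.28
tcp_pos: [0.4776, -0.1483, 0.2501]
orientation: [-3.128, -0.284, 0.0]
contact_force: [-0.1, 0.0, 0.2]
grip_width: 0.085
t 2.27 tcp [ 477.6 -148.3  250.1] yaw 10.4 tilt [-0.0002  0.0008] F [-0.1  0.   0.2] w 85.0
```

View pics/w1.png

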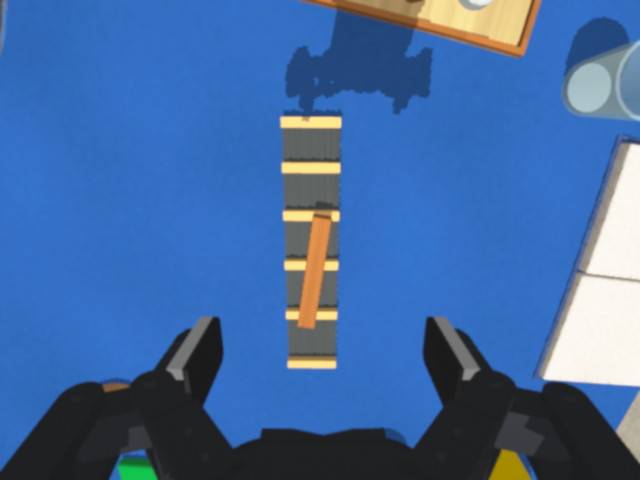

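The wrist view shows the whole gauge. The cheek rows are at v≈122, 168, 215, 265, 314 and 364, centred near u≈311. The batten runs from (322,213) to (306,327). Next I'll fit the gauge and batten.

```bash
cat > gauge.py <<'E'
from h import *
import pickle
def cheeks(f,dbg=False):
    im=f['pixels']; hsv=cv2.cvtColor(im,cv2.COLOR_RGB2HSV)
    m=cv2.inRange(hsv,(13,60,150),(26,190,255))
    n,l,s,c=cv2.connectedComponentsWithStats(m)
    return m,[(i,s[i].tolist()) for i in range(1,n) if s[i][4]>40]
if __name__=='__main__':
    f=pickle.load(open('w1.pkl','rb')); im=f['pixels']
    for p in [(122,300),(168,310),(126,300),(265,295),(265,318),(168,305)]: print(p,im[p],cv2.cvtColor(im[p].reshape(1,1,3),cv2.COLOR_RGB2HSV).ravel())
    m,c=cheeks(f); print(c)
E
python3 gauge.py
```

```text
(122, 300) [253 232 144] [ 24 110 253]
(168, 310) [253 234 144] [ 25 110 253]
(126, 300) [249 222 136] [ 23 116 249]
(265, 295) [253 233 143] [ 25 111 253]
(265, 318) [222 143  73] [ 14 171 222]
(168, 305) [253 234 144] [ 25 110 253]
[(1, [317, 0, 19, 5, 57]), (2, [346, 0, 193, 55, 5065]), (3, [281, 117, 60, 12, 715]), (4, [282, 162, 58, 12, 690]), (5, [283, 210, 56, 119, 3256]), (6, [288, 358, 48, 10, 448])]
```

```bash
cat > gauge.py <<'E'
from h import *
import pickle
CY=np.array([142.5,97.5,46.5,-10.5,-73.5,-142.5])
def comps(m,amin):
    n,l,s,c=cv2.connectedComponentsWithStats(m)
    out=[]
    for i in range(1,n):
        if s[i][4]>=amin:
            cn=cv2.findContours((l==i).astype(np.uint8),cv2.RETR_EXTERNAL,cv2.CHAIN_APPROX_NONE)[0][0]
            out.append((s[i][4],c[i],cv2.minAreaRect(cn),cn))
    return out
def fit(P,Q): # Q(gauge mm)->P world: rigid 2d
    pm,qm=P.mean(0),Q.mean(0); H=(Q-qm).T@(P-pm); th=np.arctan2(H[0,1]-H[1,0],H[0,0]+H[1,1])
    M=np.array([[np.cos(th),-np.sin(th)],[np.sin(th),np.cos(th)]]); return th,pm-M@qm,M
if __name__=='__main__':
    import sys
    f=pickle.load(open(sys.argv[1],'rb')); im=f['pixels']; hsv=cv2.cvtColor(im,cv2.COLOR_RGB2HSV)
    m=cv2.inRange(hsv,(20,60,190),(30,190,255))
    b=cv2.inRange(hsv,(6,120,120),(17,220,255))
    print('cheeks')
    for a,c,rct,cn in comps(m,60):
        if a<1500: print(a,np.round(c,1),np.round(rct[0],1),np.round(rct[1],1),round(rct[2],1), 'W',np.round(ray(f,[c],[.018])[0]*1000,1))
    print('batten')
    for a,c,rct,cn in comps(b,400):
        bp=cv2.boxPoints(rct); print(a,np.round(c,1),np.round(ray(f,bp,[.036]*4)[:,:2]*1000,1).tolist(),'W',np.round(ray(f,[c],[.036])[0]*1000,1))
E
python3 gauge.py w1.pkl
```

```text
cheeks
573 [311.3 122.1] [310.5 122. ] [10. 59.] 90.0 W [450.  -61.2  18. ]
559 [310.9 167.5] [311.  167.5] [ 9. 56.] 90.0 W [ 457.3 -105.3   18. ]
246 [298.  215.8] [298. 216.] [ 8. 28.] 90.0 W [ 452.4 -158.1   18. ]
163 [295.  265.3] [295. 265.] [ 8. 20.] 90.0 W [ 458.1 -214.8   18. ]
99 [330.7 265.5] [330.5 265.5] [ 7. 13.] 90.0 W [ 497.6 -207.8   18. ]
79 [292.3 314.9] [292.5 315. ] [ 6. 11.] 90.0 W [ 464.7 -277.3   18. ]
132 [326.1 315. ] [326. 315.] [ 6. 18.] 90.0 W [ 504.  -270.3   18. ]
275 [311.4 363.5] [311.5 363.5] [ 5. 45.] 90.0 W [ 498.6 -340.5   18. ]
batten
2236 [444.3  25.6] [[427.3, 39.1], [632.6, 81.8], [647.1, 37.8], [434.9, -5.1]] W [553.4  42.7  36. ]
2142 [314.  269.6] [[469.0, -280.4], [466.8, -146.7], [488.1, -146.3], [492.9, -280.3]] W [ 479.2 -209.1   36. ]
```

```bash
python3 -c "
from h import *
st(); rel((478.5,-184,100,1.5),(478.5,-184,12,1.5))"
```

```text
t 2.33 tcp [ 477.7 -148.2  250.1] yaw 10.4 tilt [-0.0002  0.0006] F [-0.6  0.1  1.3] w 85.1
to (478.5, -184, 100, 1.5) -> [ -5.6  35.5 150.1] [-0.   0.   8.9]
to (478.5, -184, 12, 1.5) -> [ -5.6  35.5 238.1] [-0.   0.   8.9]
```

```bash
python3 -m handwheel '-5.6 35.5 60 0 0 8.9 85; -5.6 35.5 120 0 0 8.9 85; -5.6 35.5 170 0 0 8.9 85;-5.6 35.5 210 0 0 8.9 60;-5.6 35.5 230 0 0 8.9 60;-5.6 35.5 238 0 0 8.9 60;-5.6 35.5 238 0 0 8.9 60;-5.6 35.5 238 0 0 8.9 0;-5.6 35.5 238 0 0 8.9 0;-5.6 35.5 238 0 0 8.9 0;-5.6 35.5 238 0 0 8.9 0;-5.6 35.5 238 0 0 8.9 0' 50; python3 -c "
from h import *
st(); rel((478.5,-184,80,1.5))"
```

```text
clock: 3.82
tcp_pos: [0.4787, -0.1863, 0.0132]
orientation: [-3.141, -0.037, -0.003]
contact_force: [0.2, 1.1, 6.3]
grip_width: 0.0193
t 3.83 tcp [ 478.7 -186.3   13.2] yaw 1.3 tilt [0.0019 0.0001] F [0.2 1.1 6.3] w 19.3
to (478.5, -184, 80, 1.5) -> [ -0.   -2.3 -66.8] [-0.  -0.1 -0.2]
```

```bash
python3 -m handwheel '0 0 -30 0 0 0 0;0 0 -80 0 0 0 0; 0 -30 -140 0 0 0 0; 0 -90 -190 0 0 0 0;0 -150 -230 0 0 0 0;0 -210 -255 0 0 0 0;0 -270 -255 0 0 0 0;0 -330 -255 0 0 0 0;0 -376 -255 0 0 0 0;0 -376 -255 0 0 0 0;0 -376 -255 0 0 0 0'; python3 - <<'E'
from h import *
import pickle
st(); f=save('wrist','w2.png'); pickle.dump(f,open('w2.pkl','wb'))
E
```

```text
clock: 5.2
tcp_pos: [0.4689, 0.1895, 0.2672]
orientation: [3.141, 0.037, -0.0]
contact_force: [-0.4, -0.8, -1.0]
grip_width: 0.0188
t 5.20 tcp [468.9 189.5 267.2] yaw 1.4 tilt [-0.0003 -0.0005] F [-0.4 -0.8 -1. ] w 18.8
```

View pics/w2.png

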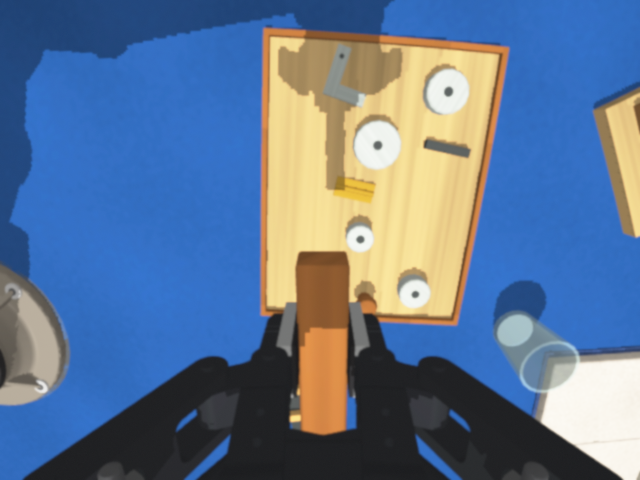

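The tray corners are at (264,29), (508,46), (457,325) and (262,315). The discs are at (448,91), (377,145), (360,238) and (414,292), and the batten is in hand.

```bash
cat > discs.py <<'E'
from h import *
import pickle,sys
f=pickle.load(open(sys.argv[1],'rb')); im=f['pixels']; hsv=cv2.cvtColor(im,cv2.COLOR_RGB2HSV)
m=cv2.inRange(hsv,(0,0,175),(180,45,255))
n,l,s,c=cv2.connectedComponentsWithStats(m)
for cn in cv2.findContours(m,cv2.RETR_EXTERNAL,cv2.CHAIN_APPROX_NONE)[0]:
    if cv2.contourArea(cn)<250 or cv2.contourArea(cn)>9000: continue
    P=ray(f,cn.reshape(-1,2),[.025]*len(cn))[:,:2]*1000
    (x,y),(a,b),_=cv2.fitEllipse(P.astype(np.float32)); u=cn.reshape(-1,2).mean(0)
    print('disc px',np.round(u),'world',round(x,1),round(y,1),'axes',round(a,1),round(b,1))
E
python3 discs.py w2.pkl; python3 - <<'E'
from h import *
import pickle
f=pickle.load(open('w2.pkl','rb'))
print(np.round(ray(f,[(264,29),(508,46),(457,325),(262,315),(368,300)],[.013]*4+[.03])*1000))
E
```

```text
disc px [ 24. 392.] world 50.7 -80.3 axes 28.5 87.5
disc px [599. 409.] world 876.8 -101.1 axes 137.8 274.9
disc px [515. 330.] world 713.7 42.1 axes 40.9 44.2
disc px [ 38. 337.] world 103.1 8.1 axes 40.9 141.2
disc px [414. 293.] world 580.6 90.1 axes 36.3 36.9
disc px [360. 239.] world 511.4 156.6 axes 30.1 30.9
disc px [377. 145.] world 523.8 258.9 axes 48.6 48.8
disc px [447.  92.] world 591.7 313.4 axes 42.3 43.2
[[406. 368.  13.]
 [653. 361.  13.]
 [644.  41.  13.]
 [396.  50.  13.]
 [525.  83.  30.]]
```

```bash
python3 -c "
from h import *
st(); rel((443,232,60,-1.8),(443,232,9,-1.8))"
```

```text
t 5.25 tcp [469.2 188.2 267.2] yaw 1.2 tilt [-0.0003 -0.0006] F [-0.9 -0.7 -0.7] w 18.8
to (443, 232, 60, -1.8) -> [-25.2 -44.4 207.2] [0. 0. 3.]
to (443, 232, 9, -1.8) -> [-25.2 -44.5 258.2] [0. 0. 3.]
```

```bash
python3 -m handwheel '-12 -22 45 0 0 3 0;-25 -44.5 100 0 0 3 0;-25 -44.5 160 0 0 3 0;-25 -44.5 210 0 0 3 0;-25 -44.5 240 0 0 3 0;-25 -44.5 254 0 0 3 0;-25 -44.5 258 0 0 3 0;-25 -44.5 258 0 0 3 0; -25 -44.5 258 0 0 3 35;-25 -44.5 258 0 0 3 35;-25 -44.5 258 0 0 3 35;-25 -44.5 258 0 0 3 35'; python3 - <<'E'
from h import *
st(); rel((515,215,270,10)); save('side','s2.png'); save('wrist','w3.png')
E
```

```text
clock: 6.75
tcp_pos: [0.4432, 0.2337, 0.0094]
orientation: [-3.141, 0.046, -0.0]
contact_force: [0.2, -0.1, -0.7]
grip_width: 0.0352
t 6.75 tcp [443.2 233.7   9.4] yaw -1.7 tilt [0.0002 0.0002] F [ 0.2 -0.1 -0.7] w 35.2
to (515, 215, 270, 10) -> [  72.4   16.6 -260.6] [ -0.   -0.  -11.7]
```

View pics/w3.png

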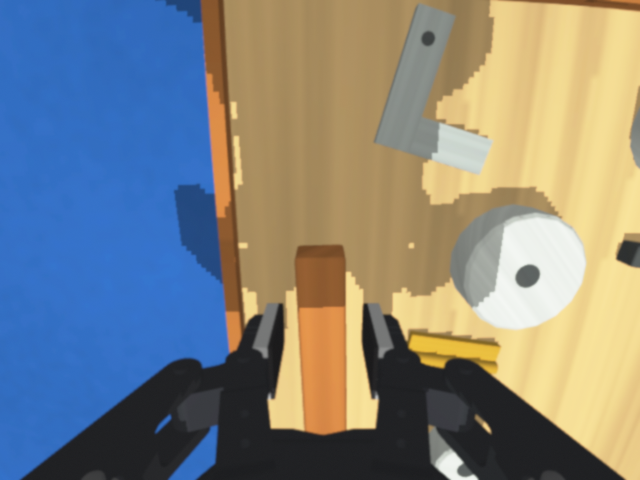

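The batten now lies in the tray strip, running from (320,250) to (325,430), and the fingers are clear of it. Next is the largest disc.

```bash
python3 -c "
from h import *
rel((524,259,120,10))"; python3 -m handwheel '0 0 -60 0 0 0 45; 25 -5 -100 0 0 -4 75;60 -20 -115 0 0 -9 75;80 -27 -115 0 0 -11.7 75;80 -27 -115 0 0 -11.7 75;80 -27 -115 0 0 -11.7 75'; python3 - <<'E'
from h import *
import pickle
st(); f=save('wrist','w4.png'); pickle.dump(f,open('w4.pkl','wb'))
E
python3 discs.py w4.pkl
```

```text
to (524, 259, 120, 10) -> [  80.1  -27.7 -110.7] [ -0.   -0.  -11.7]
clock: 7.6
tcp_pos: [0.5228, 0.2576, 0.1236]
orientation: [3.129, 0.273, -0.003]
contact_force: [-0.5, -0.8, 0.5]
grip_width: 0.0748
t 7.60 tcp [522.8 257.6 123.6] yaw 10.0 tilt [-0.0018 -0.001 ] F [-0.5 -0.8  0.5] w 74.8
disc px [288. 365.] world 511.8 156.7 axes 29.0 30.0
disc px [325. 248.] world 524.3 259.0 axes 47.4 48.0
disc px [306. 176.] world 502.6 307.1 axes 13.4 16.0
disc px [440. 193.] world 594.8 310.5 axes 32.1 42.8
```

View pics/w4.png

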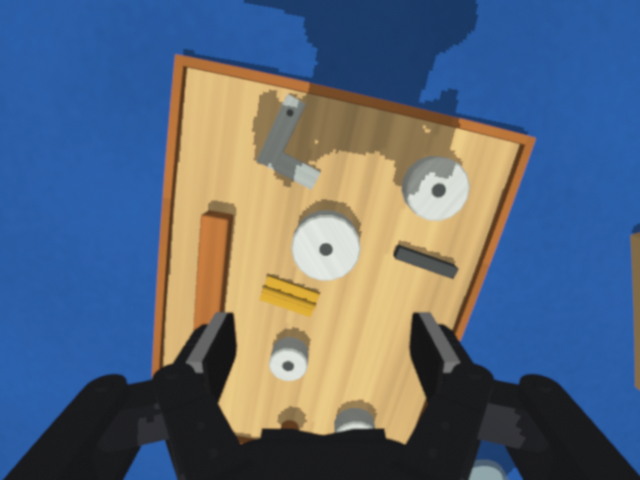

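```bash
python3 -c "
from h import *
rel((524.3,259,5,10))"; python3 -m handwheel '1.7 -1 50 0 0 0 75; 1.7 -1 90 0 0 0 70;1.7 -1 110 0 0 0 70;1.7 -1 118.5 0 0 0 70;1.7 -1 118.5 0 0 0 70;1.7 -1 118.5 0 0 0 70;1.7 -1 118.5 0 0 0 40;1.7 -1 118.5 0 0 0 40;1.7 -1 118.5 0 0 0 40;1.7 -1 118.5 0 0 0 40' 60; python3 - <<'E'
from h import *
st(); save('wrist','w5.png')
E
```

```text
to (524.3, 259, 5, 10) -> [  2.1  -1.1 118.7] [ 0.   0.1 -0. ]
clock: 8.9
tcp_pos: [0.526, 0.2599, 0.0072]
orientation: [-3.128, -0.274, -0.002]
contact_force: [-2.0, -0.7, 9.1]
grip_width: 0.0476
t 8.90 tcp [526.  259.9   7.2] yaw 10.0 tilt [0.001  0.0012] F [-2.  -0.7  9.1] w 47.6
```

View pics/w5.png

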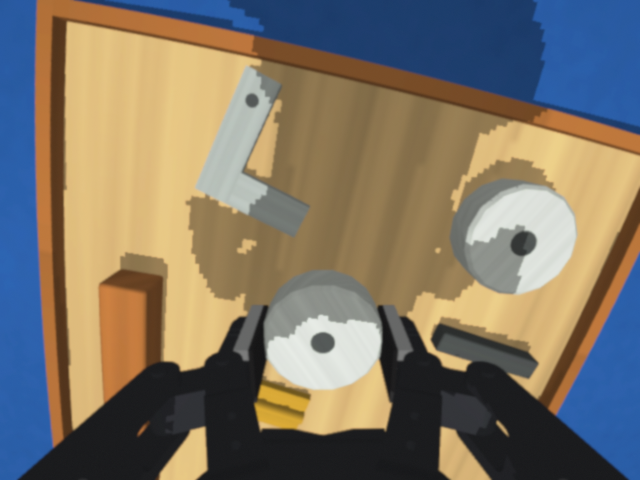

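```bash
python3 -m handwheel '0 0 0 0 0 0 62;0 0 0 0 0 0 62;0 0 -5 0 0 0 62;0 0 -5 0 0 0 62;0 0 -5 0 0 0 62;0 0 -5 0 0 0 40;0 0 -5 0 0 0 40;0 0 -5 0 0 0 40;0 0 -5 0 0 0 40' 60; python3 - <<'E'
from h import *
st(); save('wrist','w6.png')
E
```

```text
clock: 10.07
tcp_pos: [0.5255, 0.2596, 0.0113]
orientation: [-3.129, -0.274, 0.0]
contact_force: [-1.6, -0.2, 6.2]
grip_width: 0.047
t 10.07 tcp [525.5 259.6  11.3] yaw 10.0 tilt [-0.0001  0.0003] F [-1.6 -0.2  6.2] w 47.0
```

View pics/w6.png

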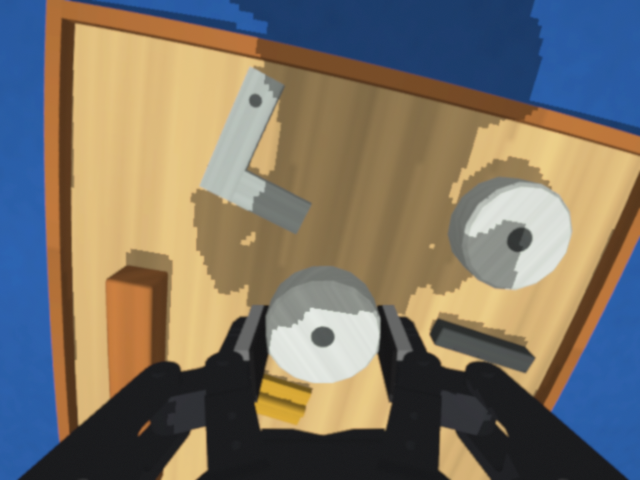

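```bash
python3 - <<'E'
from h import *
f=grab_frame('wrist')
o,T=cur(); P=ray(f,[(322.5,336.5)],[.025])[0]; print(P*1000,T.T@(P-o['tcp_pos'])*1000)
rel((525,260,200,10),(500,0,250,10),(478,-230,250,10))
E
```

```text
[525.53850225 259.04242265  25.        ] [ -0.02508668   0.52024479 -13.67279626]
to (525, 260, 200, 10) -> [  -0.4   -0.6 -188.7] [-0.  0.  0.]
to (500, 0, 250, 10) -> [ -70.2  251.1 -238.8] [-0.  0.  0.]
to (478, -230, 250, 10) -> [-131.9  473.8 -238.8] [-0.  0.  0.]
```

```bash
python3 -m handwheel '0 0 -30 0 0 0 40;0 0 -80 0 0 0 40;0 0 -130 0 0 0 40;-15 55 -160 0 0 0 40;-32 113 -190 0 0 0 40;-48 171 -220 0 0 0 40;-64 229 -239 0 0 0 40;-80 287 -239 0 0 0 40;-96 345 -239 0 0 0 40;-112 403 -239 0 0 0 40;-128 461 -239 0 0 0 40;-132 474 -239 0 0 0 40'; python3 -m handwheel '0 0 0 0 0 0 40;0 0 0 0 0 0 40'
python3 - <<'E'
from h import *
import pickle
st(); f=save('wrist','w7.png'); pickle.dump(f,open('w7.pkl','wb'))
E
python3 gauge.py w7.pkl
```

```text
clock: 11.68
tcp_pos: [0.4759, -0.235, 0.2499]
orientation: [3.129, 0.263, -0.001]
contact_force: [0.3, 1.2, -1.6]
grip_width: 0.0473
clock: 11.92
tcp_pos: [0.4781, -0.2287, 0.2494]
orientation: [-3.128, -0.277, 0.001]
contact_force: [0.0, 0.1, -0.8]
grip_width: 0.0472
t 11.93 tcp [ 478.1 -228.7  249.4] yaw 10.1 tilt [-0.0006  0.0009] F [ 0.   0.1 -0.8] w 47.2
cheeks
442 [311.4  34.6] [312.   34.5] [11. 38.] 90.0 W [437.7 -63.5  18. ]
399 [314.7 139.7] [317.  139.5] [ 9. 44.] 90.0 W [ 457.1 -157.6   18. ]
501 [323.4 195. ] [323.5 195. ] [ 8. 55.] 90.0 W [ 475.7 -211.3   18. ]
463 [323.5 251.9] [323. 252.] [52.  8.] -0.0 W [ 486.9 -273.6   18. ]
batten
1736 [110.8 361.8] [[207.2, -462.8], [268.8, -391.9], [310.1, -439.0], [248.6, -515.7]] W [ 256.9 -451.5   36. ]
```

View pics/w7.png

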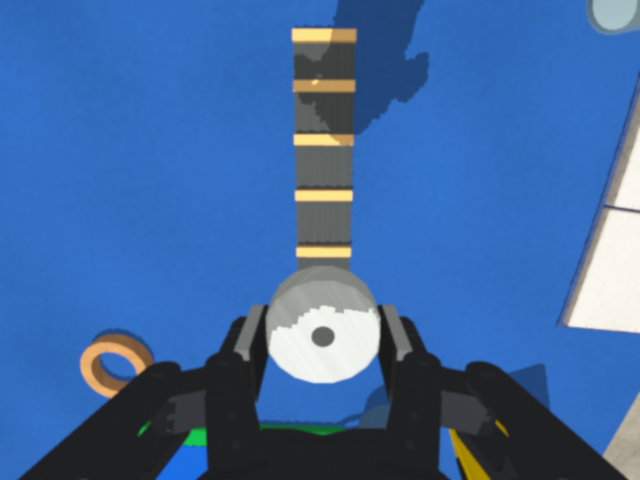

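Five cheeks are visible at v≈34, 86, 140, 195 and 252 (u≈324). The disc is in hand with its bore at (323,336). I'll fit the gauge pose from these.

```bash
python3 - <<'E'
from h import *
from gauge import *
f=pickle.load(open('w7.pkl','rb')); hsv=cv2.cvtColor(f['pixels'],cv2.COLOR_RGB2HSV)
m=cv2.inRange(hsv,(15,60,110),(30,200,255)); m[:,:285]=0; m[:,365:]=0
c=sorted([(x[1][1],np.array(x[2][0]),x[2][1]) for x in comps(cv2.morphologyEx(m,cv2.MORPH_CLOSE,np.ones((1,15))),250)],key=lambda a:a[0])
for x in c: print(x)
P=ray(f,[x[1] for x in c][:5],[.018]*5)[:,:2]*1000
th,t,M=fit(P,np.c_[np.zeros(5),CY[:5]]); print('w7',np.degrees(th),t,np.round((P-t)@M-np.c_[np.zeros(5),CY[:5]],1).tolist())
P2=np.array([[450.,-61.2],[457.3,-105.3],[498.6,-340.5]]);q=np.c_[np.zeros(3),CY[[0,1,5]]]
th2,t2,M2=fit(P2,q);print('w1',np.degrees(th2),t2,np.round((P2-t2)@M2-q,1).tolist())
for g in [120,72,18,-42,-108]: print(np.round(t+M@[0,g],1),np.round(t2+M2@[0,g],1))
E
```

```text
(np.float64(35.75604395604395), array([324. ,  35.5]), (62.0, 15.0))
(np.float64(85.24968944099379), array([323.99996948,  85.49999237]), (59.99999237060547, 12.999998092651367))
(np.float64(139.20355191256832), array([322.99996948, 138.99998474]), (57.99999237060547, 11.999998092651367))
(np.float64(194.98472222222222), array([323.5, 195. ]), (12.0, 55.0))
(np.float64(251.35458786936238), array([323., 251.]), (12.0, 52.0))
w7 9.92486670242094 [ 473.74192108 -201.35483058] [[0.0, -1.3], [0.2, -0.5], [-0.5, 0.2], [0.3, 0.4], [-0.0, 1.2]]
w1 9.900356497562274 [ 474.2212283  -201.01601833] [[0.2, -0.6], [-0.2, -0.3], [0.0, 0.9]]
[453.1 -83.2] [453.6 -82.8]
[ 461.3 -130.4] [ 461.8 -130.1]
[ 470.6 -183.6] [ 471.1 -183.3]
[ 481.  -242.7] [ 481.4 -242.4]
[ 492.4 -307.7] [ 492.8 -307.4]
```

```bash
python3 -c "
from h import *
st();rel((453.2,-82.5,60,9.9),(453.2,-82.5,23,9.9))"; 
```

```text
t 11.97 tcp [ 478.3 -228.4  249.5] yaw 10.2 tilt [-0.0004  0.0009] F [ 0.2 -0.  -1.3] w 47.3
to (453.2, -82.5, 60, 9.9) -> [   1.1 -147.9  189.6] [-0.1  0.   0.3]
to (453.2, -82.5, 23, 9.9) -> [   1.1 -147.9  226.6] [-0.1  0.   0.3]
```

```bash
python3 -m handwheel '0 -40 40 0 0 0 40;1 -90 80 0 0 0.3 40;1 -148 125 0 0 0.3 40;1 -148 175 0 0 0.3 40;1 -148 205 0 0 0.3 40;1 -148 218 0 0 0.3 40;1 -148 224 0 0 0.3 40;1 -148 226.5 0 0 0.3 40;1 -148 226.5 0 0 0.3 40;1 -148 226.5 0 0 0.3 40'
python3 - <<'E'
from h import *
import pickle
st(); f=save('wrist','w8.png'); save('side','s8.png'); pickle.dump(f,open('w8.pkl','wb'))
E
```

```text
clock: 13.22
tcp_pos: [0.4541, -0.0843, 0.0243]
orientation: [-3.13, -0.266, -0.003]
contact_force: [-1.5, 0.8, 6.6]
grip_width: 0.0471
t 13.22 tcp [454.1 -84.3  24.3] yaw 9.7 tilt [0.0022 0.0003] F [-1.5  0.8  6.6] w 47.1
```

View pics/w8.png

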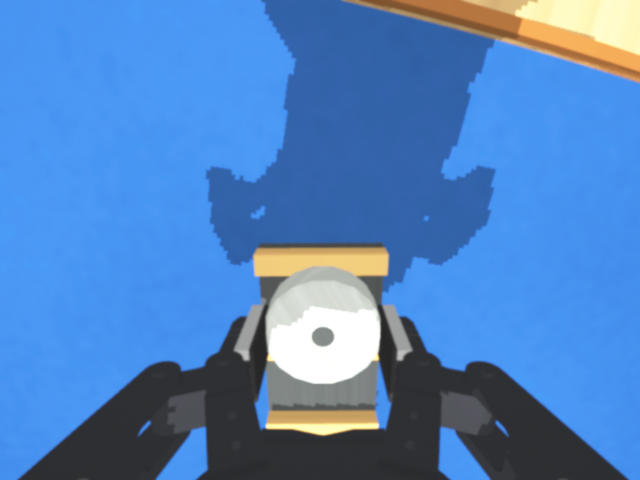

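Disc 1 sits on the gap 1 cheeks at z=24.3 with Fz 6.6 N, so it doesn't go in. On to gap 2.

```bash
python3 -m handwheel '0 0 -12 0 0 0 40;0 24 -14 0 0 0 40;0 48 -12 0 0 0 40;0 48 -8 0 0 0 40;0 48 -3 0 0 0 40;0 48 0 0 0 0 40;0 48 0 0 0 0 40;0 48 0 0 0 0 40'
python3 -c "
from h import *
st()"
```

```text
clock: 14.32
tcp_pos: [0.461, -0.1305, 0.0241]
orientation: [-3.128, -0.267, 0.001]
contact_force: [-4.0, 2.0, 16.3]
grip_width: 0.047
t 14.32 tcp [ 461.  -130.5   24.1] yaw 9.8 tilt [-0.0005  0.0017] F [-4.   2.  16.3] w 47.0
```

Same result on gap 2: z=24.1, Fz 16 N, so it stays on top. Gap 3 next.

```bash
python3 -m handwheel '0 0 -12 0 0 0 40;0 27 -14 0 0 0 40;0 54 -12 0 0 0 40;0 54 -8 0 0 0 40;0 54 -3 0 0 0 40;0 54 -0.5 0 0 0 40;0 54 0 0 0 0 40;0 54 0 0 0 0 40'
python3 -c "
from h import *
st()"
```

```text
clock: 15.32
tcp_pos: [0.4701, -0.1838, 0.0232]
orientation: [-3.129, -0.267, 0.001]
contact_force: [-0.4, 3.0, 0.7]
grip_width: 0.0473
t 15.32 tcp [ 470.1 -183.8   23.2] yaw 9.8 tilt [-0.0009  0.0012] F [-0.4  3.   0.7] w 47.3
```

```bash
python3 -m handwheel '0 0 1.5 0 0 0 40;0 0 3 0 0 0 40;0 0 3 0 0 0 40;0 0 3 0 0 0 40'
python3 -c "
from h import *
st()"
```

```text
clock: 15.82
tcp_pos: [0.4703, -0.1835, 0.0209]
orientation: [-3.128, -0.266, -0.0]
contact_force: [-3.1, 6.4, 12.5]
grip_width: 0.047
t 15.82 tcp [ 470.3 -183.5   20.9] yaw 9.7 tilt [-0.0001  0.0024] F [-3.1  6.4 12.5] w 47.0
```

```bash
python3 -m handwheel '0 -1.5 3 0 0 0 40;0 -1.5 4 0 0 0 40;0 -1.5 4 0 0 0 40'
python3 - <<'E'
from h import *
st(); save('wrist','w9.png'); save('side','s9.png')
a=cv2.imread('pics/s9.png');cv2.imwrite('pics/s9c.png',cv2.resize(a[170:290,340:480],None,fx=5,fy=5,interpolation=2))
E
```

```text
clock: 16.2
tcp_pos: [0.4702, -0.1831, 0.0189]
orientation: [-3.128, -0.264, -0.002]
contact_force: [-9.6, 7.3, 40.6]
grip_width: 0.047
t 16.20 tcp [ 470.2 -183.1   18.9] yaw 9.6 tilt [0.0012 0.0026] F [-9.6  7.3 40.6] w 47.0
```

View pics/w9.png

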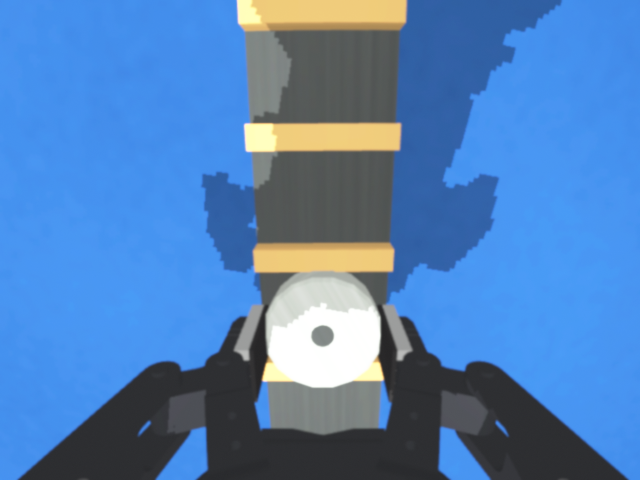

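View pics/s9c.png

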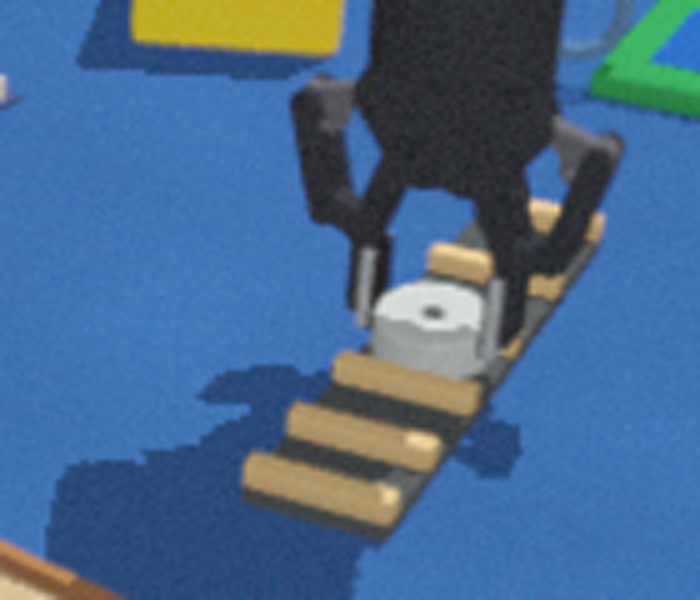

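Gap 3 blocks it as well: 40 N and only about 1–2 mm of entry, in the chamfer. Gap 4 next.

```bash
python3 -c "
from h import *
rel((481.2,-242.2,30,9.9))"; python3 -m handwheel '0 0 -10 0 0 0 40;0 10 -15 0 0 0.3 40;0 40 -15 0 0 0.3 40;0 61 -15 0 0 0.3 40;0 61 -15 0 0 0.3 40;0 61 -8 0 0 0.3 40;0 61 -3 0 0 0.3 40;0 61 0 0 0 0.3 40;0 61 0 0 0 0.3 40'
python3 -c "
from h import *
st()"
```

```text
to (481.2, -242.2, 30, 9.9) -> [  0.9  60.1 -11.2] [-0.1 -0.1 -0.3]
clock: 17.42
tcp_pos: [0.4802, -0.243, 0.0159]
orientation: [-3.13, -0.259, 0.001]
contact_force: [-0.6, -0.7, -0.4]
grip_width: 0.0469
t 17.43 tcp [ 480.2 -243.    15.9] yaw 9.5 tilt [-0.0007  0.0004] F [-0.6 -0.7 -0.4] w 46.9
```

```bash
python3 -m handwheel '0 0 1.5 0 0 -0.4 40;0 0 3 0 0 -0.4 40;0 0 4 0 0 -0.4 40;0 0 4.5 0 0 -0.4 40;0 0 4.5 0 0 -0.4 40'
python3 -c "
from h import *
st(); save('wrist','w10.png')"
```

```text
clock: 18.05
tcp_pos: [0.4807, -0.2441, 0.0139]
orientation: [-3.13, -0.268, -0.002]
contact_force: [-5.6, 1.9, 23.8]
grip_width: 0.0474
t 18.05 tcp [ 480.7 -244.1   13.9] yaw 9.8 tilt [0.0015 0.0006] F [-5.6  1.9 23.8] w 47.4
```

View pics/w10.png

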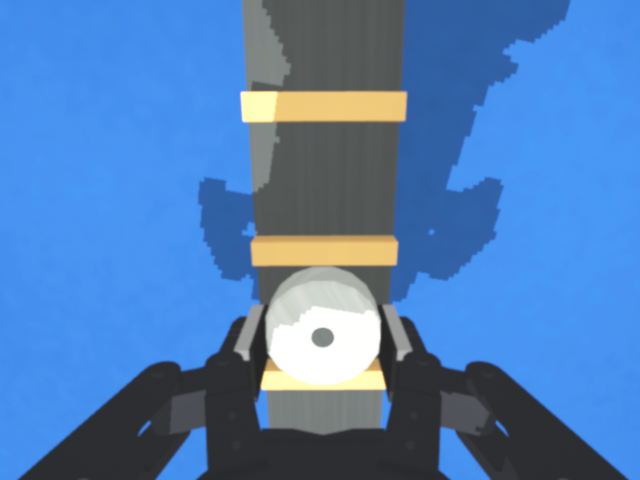

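```bash
python3 -m handwheel '0 0 -1 0 0 0 40;0 -1.5 -1 0 0 0 40;0 -2 0 0 0 0 40;0 -2 0 0 0 0 40'
python3 -c "
from h import *
st()"
python3 -m handwheel '0 -0.7 0 0 0 0 40;0 -0.7 0 0 0 0 40;0 -0.7 0 0 0 0 40'
python3 -c "
from h import *
st()"
```

```text
clock: 18.6
tcp_pos: [0.4807, -0.2441, 0.014]
orientation: [3.128, 0.266, 0.004]
contact_force: [-4.4, -2.1, 19.7]
grip_width: 0.0472
t 18.60 tcp [ 480.7 -244.1   14. ] yaw 9.7 tilt [ 0.0029 -0.0024] F [-4.4 -2.1 19.7] w 47.2
clock: 18.98
tcp_pos: [0.4807, -0.244, 0.014]
orientation: [3.127, 0.265, 0.005]
contact_force: [-3.7, -3.8, 17.4]
grip_width: 0.0471
t 18.98 tcp [ 480.7 -244.    14. ] yaw 9.7 tilt [ 0.0034 -0.0034] F [-3.7 -3.8 17.4] w 47.1
```

```bash
python3 - <<'E'
from h import *
import pickle
f=save('wrist','w11.png'); g=save('side','s11.png'); pickle.dump((f,g),open('p11.pkl','wb'))
for n in ['w6','w7','w8','w9','w10','w11']:
    im=cv2.imread('pics/%s.png'%n); m=cv2.inRange(im[310:365,295:350],(0,0,0),(125,125,125))
    k,l,s,c=cv2.connectedComponentsWithStats(m); print(n,[(np.round(c[i]+[295,310],1),s[i][4]) for i in range(1,k) if 150<s[i][4]<900])
a=cv2.imread('pics/s11.png');cv2.imwrite('pics/s11c.png',cv2.resize(a[160:290,340:480],None,fx=5.5,fy=4.6*1,interpolation=2))
E
```

```text
w6 [(array([322.4, 336.3]), np.int32(332))]
w7 [(array([322.7, 336.2]), np.int32(308))]
w8 []
w9 []
w10 []
w11 []
```

View pics/s11c.png

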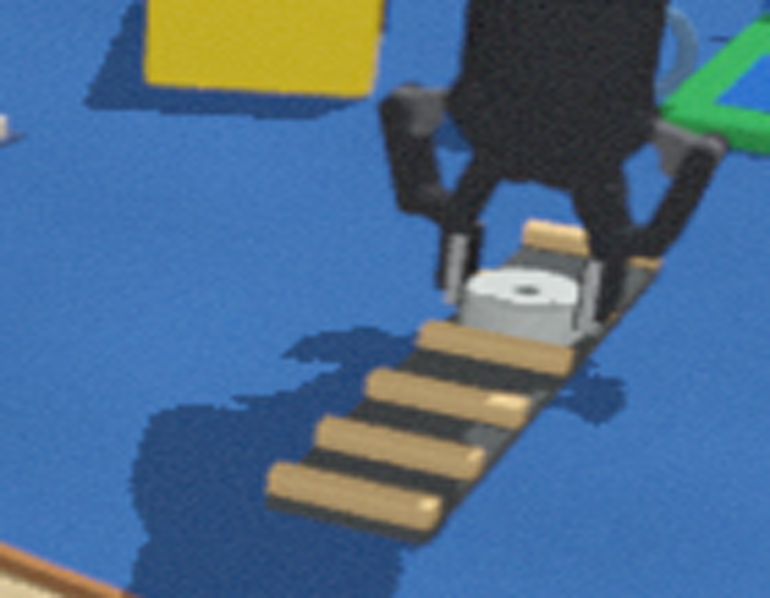

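View pics/w11.png

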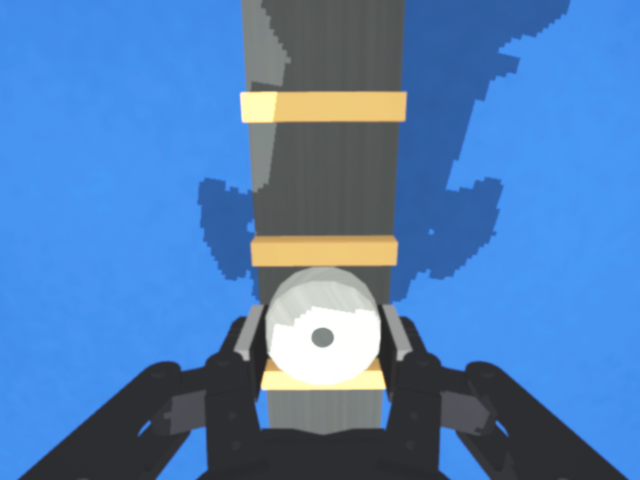

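```bash
python3 - <<'E'
from h import *
import pickle
f,g=pickle.load(open('p11.pkl','rb'))
for z in [.024,.028,.032,.036]:
    A=ray(f,[(322.4,337)],[z])[0]; print(z,np.round(A*1000,1),'side proj',np.round(proj(g,[A])[0],1))
for n in ['w8','w9','w10','w11']:
    im=cv2.imread('pics/%s.png'%n,0); m=cv2.inRange(im[315:360,300:345],0,170)
    k,l,s,c=cv2.connectedComponentsWithStats(m); print(n,[(np.round(c[i]+[300,315],1),s[i][4]) for i in range(1,k) if 100<s[i][4]])
im=cv2.imread('pics/s11.png',0)[215:232,424:448]; print(im[5:12])
E
```

```text
0.024 [ 481.1 -247.    24. ] side proj [435.2 223.3]
0.028 [ 480.7 -244.5   28. ] side proj [435.1 222.1]
0.032 [ 480.3 -242.    32. ] side proj [434.9 220.9]
0.036 [ 479.8 -239.5   36. ] side proj [434.7 219.7]
w8 [(array([322.5, 336.3]), np.int32(311))]
w9 [(array([322.2, 335.4]), np.int32(341))]
w10 [(array([322.3, 336.9]), np.int32(319))]
w11 [(array([322.1, 337. ]), np.int32(321))]
[[ 60 124 193 218 218 217 218 215 218 219 218 217 218 217 219 218 215 213
  194 153 113  75 121 143]
 [ 91 180 217 220 216 216 216 215 218 215 217 217 213 215 217 218 218 219
  216 213 173  92 121 147]
 [121 194 218 220 217 218 216 216 215 195 166 152 151 183 210 218 217 219
  219 218 212 127 139 146]
 [111 159 197 216 216 215 216 217 217 191 148 121 117 140 202 216 218 217
  218 219 216 125 140 144]
 [113 144 160 163 162 164 196 213 215 216 214 202 196 207 217 217 216 218
  220 220 214 122 143 141]
 [109 138 151 152 153 150 156 160 166 200 214 216 218 216 216 213 184 208
  217 218 194 105 141 146]
 [124 140 149 155 156 156 154 148 150 157 159 162 161 162 161 161 153 158
  165 165 138 104 143 145]]
```

```bash
python3 - <<'E'
from h import *
import pickle
f=pickle.load(open('w7.pkl','rb')); o_t=np.array([478.1,-228.7,249.4])/1000
# w7 : disc in hand, top at TCP+13.7 ; rim max at top-2mm ; jaw contact edges at u ~ 266..381
im=f['pixels']; row=im[330:345].mean(0)
print(row[255:275].round().astype(int).tolist()); print(row[372:392].round().astype(int).tolist())
zt=o_t[2]+.0137-.002
for v in (325,330,335): 
  A=ray(f,[(265.5,v),(381,v)],[zt]*2); print(v,np.linalg.norm(A[1]-A[0])*1000)
f=pickle.load(open('w4.pkl','rb')); im=f['pixels']
m=cv2.inRange(cv2.cvtColor(im,cv2.COLOR_RGB2HSV),(0,0,140),(180,50,255))
k,l,s,c=cv2.connectedComponentsWithStats(m)
for i in range(1,k):
  if 500<s[i][4]<9000:
    x,y,w,h,a=s[i]; A=ray(f,[(x-.5,y+h/2),(x+w-.5,y+h/2)],[.023]*2); print(s[i],c[i],np.linalg.norm(A[1]-A[0])*1000)
E
```

```text
[[40, 40, 41], [32, 31, 32], [28, 28, 28], [27, 26, 27], [27, 26, 27], [27, 26, 27], [27, 26, 27], [27, 26, 27], [27, 26, 27], [31, 31, 31], [54, 55, 53], [93, 95, 92], [129, 133, 128], [150, 155, 149], [164, 169, 162], [185, 191, 183], [211, 216, 210], [229, 233, 227], [236, 239, 234], [237, 241, 236]]
[[239, 243, 238], [239, 243, 238], [240, 243, 238], [240, 243, 238], [239, 242, 238], [234, 238, 233], [212, 217, 210], [154, 158, 153], [84, 86, 83], [39, 39, 39], [28, 27, 28], [27, 26, 27], [27, 26, 27], [26, 26, 27], [27, 26, 27], [27, 27, 27], [28, 27, 28], [30, 30, 31], [37, 37, 37], [50, 50, 50]]
325 48.215595102431124
330 48.47593308919195
335 48.74034591581423
[ 405  158   65   63 2835] [438.10405644 189.60352734] 45.06790414230809
[ 291  215   69   65 3452] [325.34704519 246.93221321] 49.54777254648978
[269 348  39  33 932] [288.05042918 363.64270386] 31.691619116510132
```

Vision puts the diameter at about 49.5 mm, and it seated in gap 4, at floor depth and held from moving sideways. I'll release it and go for the next disc.

```bash
python3 -m handwheel '0 0 -1 0 0 0 65;0 0 -1 0 0 0 65;0 0 -1 0 0 0 65;0 0 -15 0 0 0 70;0 0 -60 0 0 0 70;0 0 -120 0 0 0 75'
python3 - <<'E'
from h import *
import pickle
st(); f=save('wrist','w12.png'); g=save('side','s12.png'); pickle.dump((f,g),open('p12.pkl','wb'))
E
```

```text
clock: 19.82
tcp_pos: [0.4791, -0.2404, 0.1328]
orientation: [-3.129, -0.269, 0.004]
contact_force: [1.6, -0.3, 0.2]
grip_width: 0.075
t 19.82 tcp [ 479.1 -240.4  132.8] yaw 9.8 tilt [-0.0026  0.0005] F [ 1.6 -0.3  0.2] w 75.0
```

View pics/w12.png

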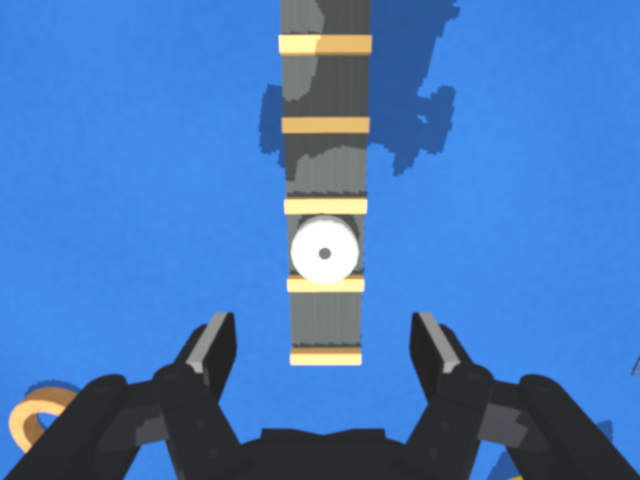

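View pics/s12.png

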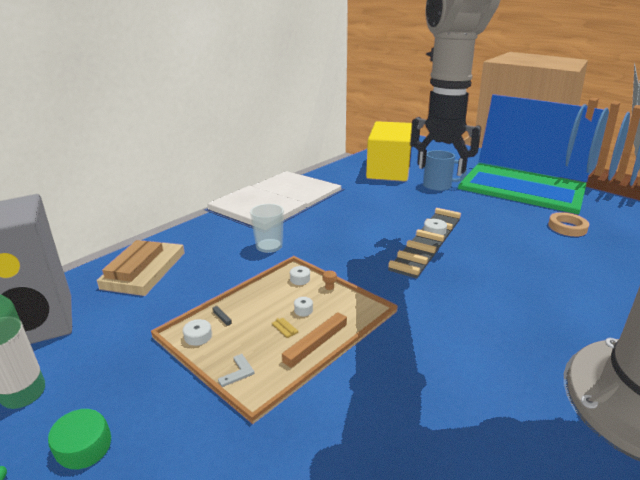

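```bash
cat > loc.py <<'E'
from h import *
t=np.array([474.0,-201.2]);a=np.radians(9.91);M=np.array([[np.cos(a),-np.sin(a)],[np.sin(a),np.cos(a)]])
def g(p): return np.round((np.asarray(p)[:2]-t)@M,1)
GY=[120,72,18,-42,-108]
E
python3 - <<'E'
from loc import *
import pickle
f,s=pickle.load(open('p12.pkl','rb'))
im=cv2.cvtColor(f['pixels'],cv2.COLOR_RGB2GRAY); m=cv2.inRange(im[240:265,310:340],0,170); k,l,st_,c=cv2.connectedComponentsWithStats(m); b=[c[i]+[310,240] for i in range(1,k) if st_[i][4]>30]; print(b)
for z in (.028,.033,.038):
    A=ray(f,[b[0]],[z])[0]; print(z,g(A*1000),proj(s,[A]))
P=ray(f,[(325.5,205.5),(326,284.5)],[.018]*2)*1000; print([g(p) for p in P])
x=s['pixels'][215:235,420:450]; m=cv2.inRange(cv2.cvtColor(x,cv2.COLOR_RGB2GRAY),0,190)
print(cv2.cvtColor(x,cv2.COLOR_RGB2GRAY)[4:13,5:25])
E
```

```text
[array([324.31632653, 253.08163265])]
0.028 [ -0.8 -43.6] [[435.01748811 222.11100574]]
0.033 [ -0.8 -41.9] [[435.01839804 220.37339785]]
0.038 [ -0.8 -40.2] [[435.01891451 218.62344153]]
[array([  0.1, -10.2]), array([  0.6, -73.1])]
[[123 169 203 212 212 214 213 216 216 212 212 211 198 190 161 144 122 100
   93  96]
 [160 195 213 219 216 217 218 218 218 220 218 218 216 217 215 214 196 156
  127 105]
 [193 215 216 214 216 215 215 217 216 218 216 215 216 217 220 219 216 215
  210 159]
 [202 218 217 216 216 214 215 215 192 176 163 167 189 210 217 218 219 217
  217 210]
 [201 218 218 218 214 216 216 214 191 146 117 115 152 203 216 218 218 219
  216 216]
 [186 208 217 217 215 215 213 217 214 199 190 176 199 215 215 216 217 219
  215 213]
 [155 183 203 214 217 214 215 216 215 214 217 216 215 215 215 215 217 218
  217 217]
 [143 160 181 194 202 213 215 213 217 214 217 219 217 214 215 214 215 218
  219 214]
 [142 144 152 162 179 192 197 205 210 214 215 216 219 217 216 216 217 213
  212 208]]
```

The disc lies on the gap 4 floor: its top triangulates to about 27 mm, at local y −43.6. Next is the 44 mm-looking disc at about (593,312).

```bash
python3 -c "
from h import *
rel((540,35,170,10),(592,300,130,10))"
```

```text
to (540, 35, 170, 10) -> [ 103.3 -264.1  -32.2] [ 0.3 -0.5 -0.2]
to (592, 300, 130, 10) -> [ 199.2 -516.6    7.5] [ 0.3 -0.5 -0.2]
```

```bash
python3 -m handwheel '20 -50 -20 0 0 0 75;41 -106 -37 0 0 0 75;62 -162 -37 0 0 0 75;83 -218 -37 0 0 0 75;105 -270 -37 0 0 0 75;125 -325 -37 0 0 0 75;146 -380 -37 0 0 0 75;168 -435 -30 0 0 0 75;188 -490 -10 0 0 0 75;199 -516 5 0 0 0 75;199 -516 7 0 0 0 75;199 -516 7 0 0 0 75'
python3 - <<'E'
from h import *
import pickle
st(); f=save('wrist','w13.png'); pickle.dump(f,open('w13.pkl','wb'))
E
```

```text
clock: 21.42
tcp_pos: [0.588, 0.3001, 0.1249]
orientation: [3.129, 0.267, -0.001]
contact_force: [0.7, -0.8, 0.5]
grip_width: 0.075
t 21.43 tcp [588.  300.1 124.9] yaw 9.8 tilt [-0.0002 -0.0013] F [ 0.7 -0.8  0.5] w 75.0
```

View pics/w13.png

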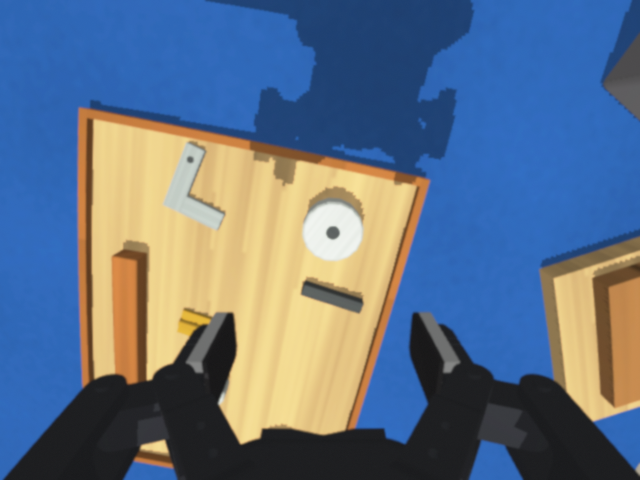

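```bash
python3 discs.py w13.pkl | grep -v "axes 1"; python3 - <<'E'
from h import *
import pickle
f=pickle.load(open('w13.pkl','rb'))
im=cv2.cvtColor(f['pixels'],cv2.COLOR_RGB2GRAY); m=cv2.inRange(im[220:246,320:346],0,150); k,l,s,c=cv2.connectedComponentsWithStats(m); b=[c[i]+[320,220] for i in range(1,k) if s[i][4]>30]
P=ray(f,b[:1],[.025])[0]*1000; print(b,P); rel((P[0],P[1],10,9.9))
E
```

```text
disc px [332. 231.] world 592.5 314.2 axes 42.0 42.3
disc px [191. 190.] world 495.1 327.9 axes 41.5 51.5
[array([332.5       , 232.40677966])] [592.68753031 313.80112102  25.        ]
to (np.float64(592.6875303089264), np.float64(313.8011210163169), 10, 9.9) -> [  6.5 -13.3 115.4] [ 0.  -0.  -0.2]
```

```bash
python3 -m handwheel '6.5 -13 50 0 0 0 60;6.5 -13 85 0 0 0 58;6.5 -13 105 0 0 0 58;6.5 -13 115 0 0 0 58;6.5 -13 115 0 0 0 58;6.5 -13 115 0 0 0 58;6.5 -13 115 0 0 0 30;6.5 -13 115 0 0 0 30;6.5 -13 115 0 0 0 30;6.5 -13 115 0 0 0 30' 60; python3 - <<'E'
from h import *
st(); f=save('wrist','w14.png'); 
im=cv2.cvtColor(f['pixels'],cv2.COLOR_RGB2GRAY); m=cv2.inRange(im[310:365,300:345],0,140); k,l,s,c=cv2.connectedComponentsWithStats(m); b=[(c[i]+[300,310],s[i][4]) for i in range(1,k) if s[i][4]>80];print(b)
rel((592,313,200,10),(540,35,200,10),(453.2,-83,70,9.9),(453.2,-83,24,9.9))
E
```

```text
clock: 22.72
tcp_pos: [0.5932, 0.3159, 0.0115]
orientation: [-3.129, -0.269, -0.003]
contact_force: [-1.0, -0.3, 6.4]
grip_width: 0.0412
t 22.73 tcp [593.2 315.9  11.5] yaw 9.8 tilt [0.0019 0.0013] F [-1.  -0.3  6.4] w 41.2
[(array([322.33224756, 339.01954397]), np.int32(307))]
to (592, 313, 200, 10) -> [  -1.3    2.5 -188.5] [-0.1 -0.1 -0.2]
to (540, 35, 200, 10) -> [ -99.9  267.6 -189. ] [-0.1 -0.1 -0.2]
to (453.2, -83, 70, 9.9) -> [-205.8  369.2  -59.3] [-0.1 -0.1 -0.1]
to (453.2, -83, 24, 9.9) -> [-205.9  369.2  -13.3] [-0.1 -0.1 -0.1]
```

View pics/w14.png

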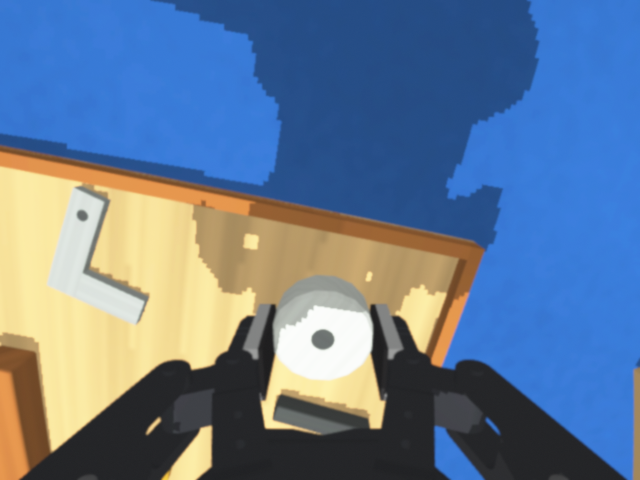

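```bash
python3 -m handwheel '0 0 -30 0 0 0 30;0 0 -80 0 0 0 30;0 0 -125 0 0 0 30;-20 50 -130 0 0 0 30;-42 105 -130 0 0 0 30;-63 160 -130 0 0 0 30;-86 216 -130 0 0 0 30;-110 260 -120 0 0 0 30;-150 300 -110 0 0 0 30;-190 345 -95 0 0 0 30;-206 368 -75 0 0 0 30;-206 367.5 -55 0 0 0 30'
python3 -m handwheel '0 0 20 0 0 0 30;0 0 30 0 0 0 30;0 0 30 0 0 0 30'
python3 -c "
from h import *
st(); rel((453.1,-81.3,24,9.9))"
```

```text
clock: 24.28
tcp_pos: [0.4509, -0.0842, 0.065]
orientation: [3.13, 0.261, 0.002]
contact_force: [-0.1, 0.2, 0.2]
grip_width: 0.0412
clock: 24.65
tcp_pos: [0.4518, -0.0817, 0.0347]
orientation: [-3.13, -0.269, 0.001]
contact_force: [0.5, 0.0, -0.7]
grip_width: 0.0412
t 24.65 tcp [451.8 -81.7  34.7] yaw 9.8 tilt [-0.0006  0.0001] F [ 0.5  0.  -0.7] w 41.2
to (453.1, -81.3, 24, 9.9) -> [ 1.4 -0.2 10.7] [-0.   0.  -0.1]
```

```bash
python3 -m handwheel '1.4 0 5 0 0 0 30;1.4 0 9 0 0 0 30;1.4 0 11 0 0 0 30;1.4 0 12 0 0 0 30;1.4 0 12 0 0 0 30'
python3 -c "
from h import *
st()"
python3 -m handwheel '0 0 -12 0 0 0 30;0 24 -14 0 0 0 30;0 48 -12 0 0 0 30;0 48 -8 0 0 0 30;0 48 -3 0 0 0 30;0 48 0 0 0 0 30;0 48 0 0 0 0 30;0 48 0 0 0 0 30'
python3 -c "
from h import *
st()"
```

```text
clock: 25.28
tcp_pos: [0.4536, -0.0814, 0.0241]
orientation: [-3.129, -0.268, -0.001]
contact_force: [-4.5, 1.9, 21.8]
grip_width: 0.0412
t 25.27 tcp [453.6 -81.4  24.1] yaw 9.8 tilt [0.0007 0.0014] F [-4.5  1.9 21.8] w 41.2
clock: 26.28
tcp_pos: [0.4613, -0.1282, 0.0229]
orientation: [-3.129, -0.27, 0.0]
contact_force: [-1.2, -0.7, 6.1]
grip_width: 0.0413
t 26.27 tcp [ 461.3 -128.2   22.9] yaw 9.9 tilt [-0.0003  0.0005] F [-1.2 -0.7  6.1] w 41.3
```

```bash
python3 -m handwheel '0 0 1.5 0 0 0 30;0 0 1.5 0 0 0 30;0 0 1.5 0 0 0 30'
python3 -c "
from h import *
st(); rel((470.9-.3,-183.4+1.7,34,9.9))"
```

```text
clock: 26.65
tcp_pos: [0.4615, -0.1284, 0.0219]
orientation: [-3.129, -0.27, -0.0]
contact_force: [-2.4, -1.7, 12.7]
grip_width: 0.0415
t 26.65 tcp [ 461.5 -128.4   21.9] yaw 9.9 tilt [0.0001 0.0005] F [-2.4 -1.7 12.7] w 41.5
to (470.59999999999997, -181.70000000000002, 34, 9.9) -> [ -0.1  54.1 -12.1] [-0. -0. -0.]
```

```bash
python3 -m handwheel '0 0 -12 0 0 0 30;0 27 -14 0 0 0 30;0 54 -14 0 0 0 30;0 54 -10 0 0 0 30;0 54 -5 0 0 0 30;0 54 0 0 0 0 30;0 54 3 0 0 0 30;0 54 5 0 0 0 30;0 54 6 0 0 0 30;0 54 6 0 0 0 30'
python3 -c "
from h import *
st(); save('wrist','w15.png');save('side','s15.png')"
```

```text
clock: 27.9
tcp_pos: [0.4707, -0.182, 0.0153]
orientation: [-3.13, -0.269, 0.0]
contact_force: [-0.0, 0.3, -0.8]
grip_width: 0.041
t 27.90 tcp [ 470.7 -182.    15.3] yaw 9.8 tilt [-0.  0.] F [-0.   0.3 -0.8] w 41.0
```

View pics/w15.png

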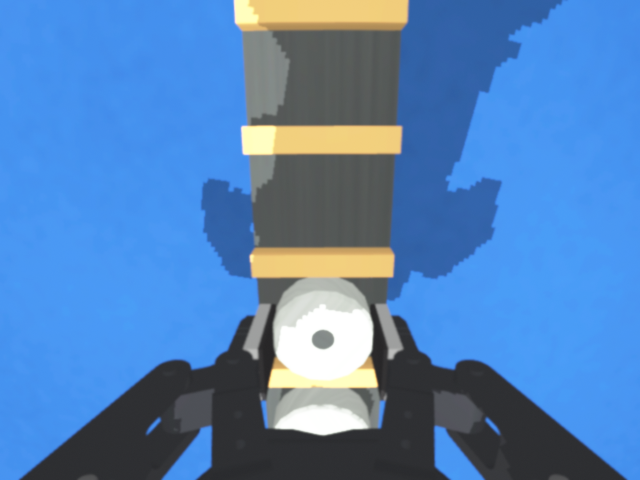

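It goes freely into gap 3 and is about 1 mm above the floor with no force. Releasing it.

```bash
python3 -m handwheel '0 0 1 0 0 0 30;0 0 1 0 0 0 60;0 0 1 0 0 0 60;0 0 1 0 0 0 60;0 0 -15 0 0 0 65;0 0 -60 0 0 0 70;0 0 -115 0 0 0 70'
python3 - <<'E'
from loc import *
import pickle
st(); f=save('wrist','w16.png'); s=save('side','s16.png'); pickle.dump((f,s),open('p16.pkl','wb'))
rel((535,35,170,10),(580,85,130,10))
E
```

```text
clock: 28.88
tcp_pos: [0.47, -0.182, 0.1318]
orientation: [-3.13, -0.268, 0.003]
contact_force: [0.7, 0.2, 0.6]
grip_width: 0.0701
t 28.88 tcp [ 470.  -182.   131.8] yaw 9.8 tilt [-0.0016  0.0001] F [0.7 0.2 0.6] w 70.1
to (535, 35, 170, 10) -> [  97.5 -205.   -33.6] [ 0.2 -0.5 -0.2]
to (580, 85, 130, 10) -> [ 149.9 -246.8    6.7] [ 0.2 -0.5 -0.2]
```

View pics/w16.png

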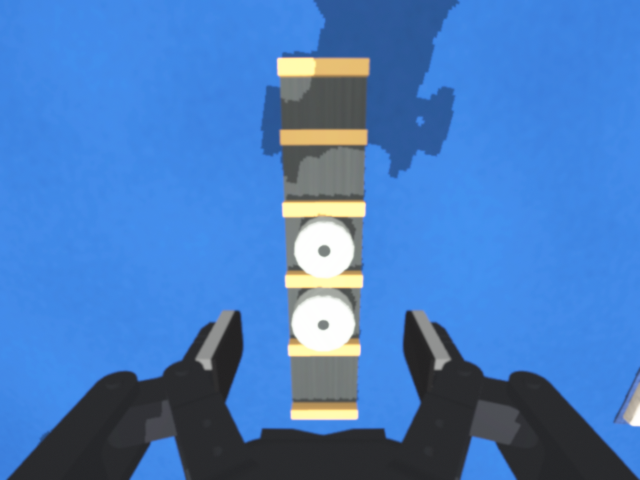

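View pics/s16.png

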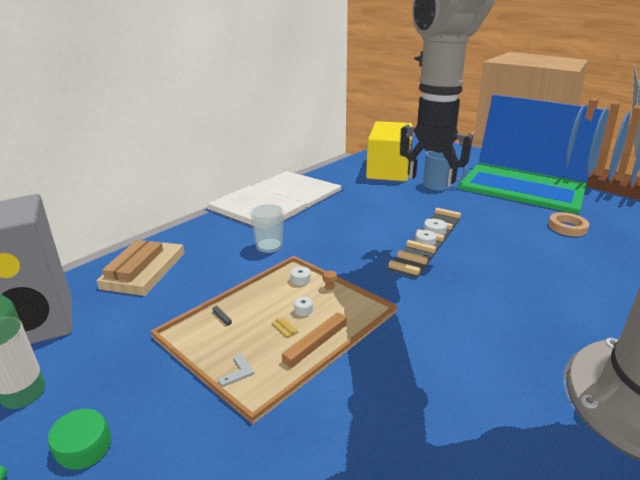

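```bash
python3 -m handwheel '25 -50 -20 0 0 8 70;50 -103 -34 0 0 16 70;75 -155 -34 0 0 24 70;98 -205 -34 0 0 32 70;125 -225 -20 0 0 40 70;150 -246 0 0 0 45 70;150 -246 0 0 0 45 70;150 -246 0 0 0 45 70'
python3 - <<'E'
from h import *
import pickle
st(); f=save('wrist','w17.png'); pickle.dump(f,open('w17.pkl','wb'))
E
python3 discs.py w17.pkl
```

```text
clock: 29.98
tcp_pos: [0.5761, 0.0851, 0.1307]
orientation: [2.994, -0.949, -0.0]
contact_force: [-0.1, -1.1, 1.1]
grip_width: 0.0702
t 29.98 tcp [576.1  85.1 130.7] yaw -35.2 tilt [-0.0004 -0.0006] F [-0.1 -1.1  1.1] w 70.2
disc px [272. 252.] world 543.3 103.0 axes 36.4 36.8
disc px [194. 219.] world 512.8 155.6 axes 30.4 30.8
disc px [525. 187.] world 719.3 38.4 axes 42.8 43.2
```

View pics/w17.png

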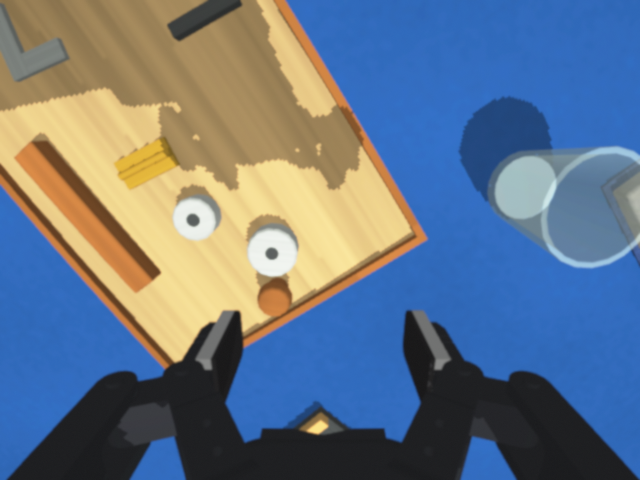

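```bash
python3 - <<'E'
from h import *
import pickle
f=pickle.load(open('w17.pkl','rb'))
for z in (.02,.03,.034): print(z,np.round(ray(f,[(275,297),(272,253)],[z,.025])*1000,1).tolist())
im=cv2.cvtColor(f['pixels'],cv2.COLOR_RGB2GRAY); m=cv2.inRange(im[240:266,260:286],0,150); k,l,s,c=cv2.connectedComponentsWithStats(m); b=[c[i]+[260,240] for i in range(1,k) if s[i][4]>30]; print(b,ray(f,b[:1],[.025])*1000)
rel((543.5,103,80,-30),(543.5,103,10,-30))
E
```

```text
0.02 [[521.2, 71.5, 20.0], [543.3, 102.7, 25.0]]
0.03 [[525.3, 74.6, 30.0], [543.3, 102.7, 25.0]]
0.034 [[526.9, 75.8, 34.0], [543.3, 102.7, 25.0]]
[array([271.4245283 , 253.06603774])] [[542.9287794  102.87604778  25.        ]]
to (543.5, 103, 80, -30) -> [-37.3   3.9  50.9] [ 0.  -0.  -5.2]
to (543.5, 103, 10, -30) -> [-37.3   3.9 120.9] [ 0.  -0.  -5.2]
```

The disc has been knocked to about (543,103), with its bore at (271,253). The knob is beside it at about (525,75), and yaw −30 clears both. Descending.

```bash
python3 -m handwheel '-37.3 4 20 0 0 -5 55;-37 4 60 0 0 -5 52;-37 4 95 0 0 -5 52;-37 4 112 0 0 -5 52;-37 4 120.5 0 0 -5 52;-37 4 120.5 0 0 -5 52;-37 4 120.5 0 0 -5 25;-37 4 120.5 0 0 -5 25;-37 4 120.5 0 0 -5 25;-37 4 120.5 0 0 -5 25' 60; python3 - <<'E'
from h import *
st(); f=save('wrist','w18.png'); 
im=cv2.cvtColor(f['pixels'],cv2.COLOR_RGB2GRAY); m=cv2.inRange(im[310:365,300:345],0,140); k,l,s,c=cv2.connectedComponentsWithStats(m); b=[(c[i]+[300,310],s[i][4]) for i in range(1,k) if s[i][4]>80];print(b)
E
```

```text
clock: 31.28
tcp_pos: [0.5449, 0.104, 0.0112]
orientation: [-3.032, 0.818, -0.003]
contact_force: [-1.5, -1.2, 5.9]
grip_width: 0.0354
t 31.27 tcp [544.9 104.   11.2] yaw -30.2 tilt [0.0019 0.0008] F [-1.5 -1.2  5.9] w 35.4
[(array([336.02352941, 321.71764706]), np.int32(85)), (array([322.43839542, 339.93982808]), np.int32(349))]
```

View pics/w18.png

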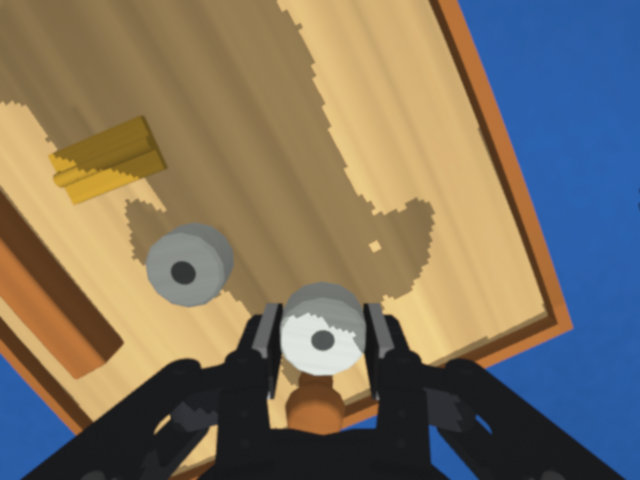

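```bash
python3 - <<'E'
from h import *
rel((545,104,110,-30),(500,10,130,-5),(453,-81,80,9.9))
E
```

```text
to (545, 104, 110, -30) -> [  0.2  -0.2 -98.8] [-0.1 -0.1 -0.2]
to (500, 10, 130, -5) -> [   8.6  103.7 -119. ] [ -0.1  -0.1 -25.2]
to (453, -81, 80, 9.9) -> [ 13.7 206.  -69.1] [ -0.1  -0.1 -40.1]
```

```bash
python3 -m handwheel '0 0 -30 0 0 0 25;0 0 -75 0 0 0 25;2 25 -115 0 0 -8 25;6 70 -119 0 0 -16 25;9 110 -119 0 0 -24 25;11 155 -110 0 0 -32 25;13 195 -90 0 0 -40 25;13.7 206 -69 0 0 -40 25;13.7 206 -45 0 0 -40 25;13.7 206 -30 0 0 -40 25;13.7 206 -30 0 0 -40 25;13.7 206 -30 0 0 -40 25'
python3 - <<'E'
from h import *
st(); f=save('wrist','w19.png'); 
im=cv2.cvtColor(f['pixels'],cv2.COLOR_RGB2GRAY); m=cv2.inRange(im[320:365,300:345],0,150); k,l,s,c=cv2.connectedComponentsWithStats(m); b=[(c[i]+[300,320],s[i][4]) for i in range(1,k) if s[i][4]>80];print(b)
rel((453,-81,24,9.9))
E
```

```text
clock: 32.83
tcp_pos: [0.4529, -0.0809, 0.0404]
orientation: [3.13, 0.269, 0.002]
contact_force: [-1.2, -0.3, -0.6]
grip_width: 0.0353
t 32.83 tcp [452.9 -80.9  40.4] yaw 9.8 tilt [ 0.001 -0.   ] F [-1.2 -0.3 -0.6] w 35.3
[(array([322.50533808, 339.69039146]), np.int32(281))]
to (453, -81, 24, 9.9) -> [-0.   0.2 16.5] [ 0.  -0.1 -0.1]
```

View pics/w19.png

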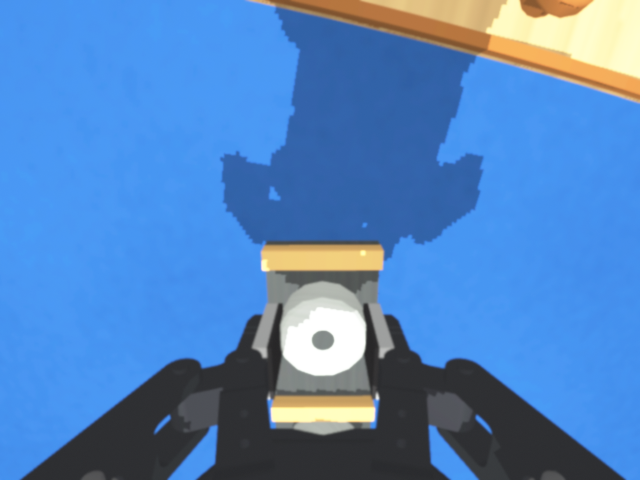

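```bash
python3 -m handwheel '0 0.2 8 0 0 0 25;0 0.2 14 0 0 0 25;0 0.2 17 0 0 0 25;0 0.2 19 0 0 0 25;0 0.2 20 0 0 0 25;0 0.2 20 0 0 0 25'
python3 -c "
from h import *
st();rel((461.6-.3,-130.2+2,34,9.9))"
```

```text
clock: 33.62
tcp_pos: [0.4525, -0.0814, 0.0216]
orientation: [-3.129, -0.266, -0.001]
contact_force: [-7.8, 1.6, 36.4]
grip_width: 0.0354
t 33.62 tcp [452.5 -81.4  21.6] yaw 9.7 tilt [0.0006 0.0018] F [-7.8  1.6 36.4] w 35.4
to (461.3, -128.2, 34, 9.9) -> [  0.8  47.6 -12.5] [-0.1 -0.1 -0.2]
```

Gap 1 blocks it (36 N). Gap 2 next.

```bash
python3 -m handwheel '0 0 -12 0 0 0 25;0.8 24 -15 0 0 0 25;0.8 48 -15 0 0 0 25;0.8 48 -10 0 0 0 25;0.8 48 -5 0 0 0 25;0.8 48 0 0 0 0 25;0.8 48 3 0 0 0 25;0.8 48 5 0 0 0 25;0.8 48 5 0 0 0 25'
python3 -c "
from h import *
st(); save('wrist','w20.png')"
```

```text
clock: 34.75
tcp_pos: [0.4612, -0.1282, 0.0147]
orientation: [-3.13, -0.269, 0.0]
contact_force: [0.6, -0.2, -0.7]
grip_width: 0.0357
t 34.75 tcp [ 461.2 -128.2   14.7] yaw 9.8 tilt [-0.0003  0.0001] F [ 0.6 -0.2 -0.7] w 35.7
```

View pics/w20.png

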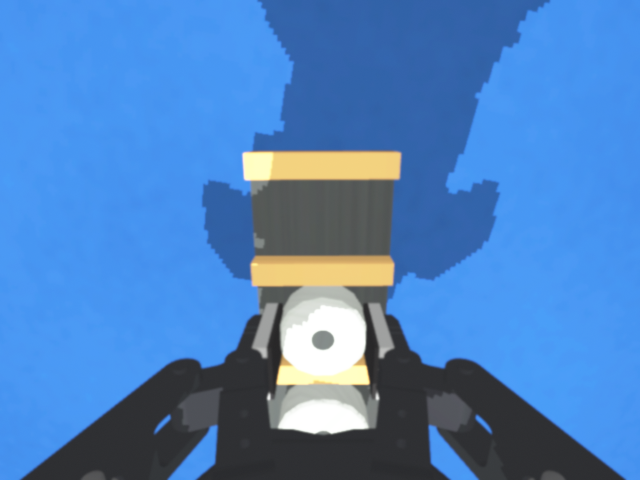

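It drops freely into gap 2. Release it and fetch the last disc.

```bash
python3 -m handwheel '0 0 0.7 0 0 0 25;0 0 0.7 0 0 0 55;0 0 0.7 0 0 0 55;0 0 0.7 0 0 0 55;0 0 -15 0 0 0 60;0 0 -60 0 0 0 65;0 0 -115 0 0 0 65'
python3 - <<'E'
from loc import *
import pickle
st(); f=save('wrist','w21.png')
rel((505,145,130,10))
E
```

```text
clock: 35.67
tcp_pos: [0.4605, -0.1283, 0.1313]
orientation: [-3.13, -0.268, 0.003]
contact_force: [0.2, 0.5, 0.1]
grip_width: 0.065
t 35.67 tcp [ 460.5 -128.3  131.3] yaw 9.8 tilt [-0.0017 -0.0001] F [0.2 0.5 0.1] w 65.0
to (505, 145, 130, 10) -> [  86.4 -264.1    7.9] [ 0.1 -0.5 -0.3]
```

View pics/w21.png

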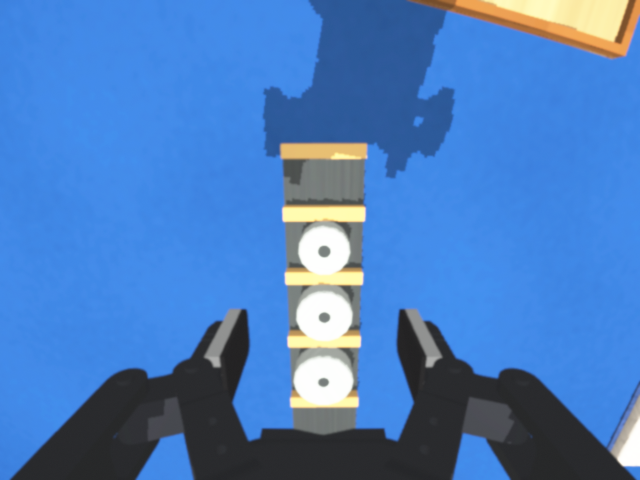

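Three discs are seated in gaps 2, 3 and 4, with bores at (324,251), (324,317) and (323,381). Going for the last one.

```bash
python3 -m handwheel '17 -50 0 0 0 0 65;35 -106 0 0 0 0 65;53 -162 0 0 0 0 65;71 -218 0 0 0 0 65;86 -262 0 0 0 0 65;86 -262 0 0 0 0 65;86 -262 0 0 0 0 65'
python3 - <<'E'
from h import *
import pickle
st(); f=save('wrist','w22.png'); pickle.dump(f,open('w22.pkl','wb'))
E
python3 discs.py w22.pkl
```

```text
clock: 36.6
tcp_pos: [0.5012, 0.1438, 0.1303]
orientation: [3.13, 0.268, 0.0]
contact_force: [0.2, -0.4, -0.2]
grip_width: 0.0649
t 36.60 tcp [501.2 143.8 130.3] yaw 9.8 tilt [ 0.0002 -0.0004] F [ 0.2 -0.4 -0.2] w 64.9
disc px [629. 454.] world 838.7 -18.1 axes 21.0 71.5
disc px [340. 233.] world 511.5 156.2 axes 29.8 30.2
```

View pics/w22.png

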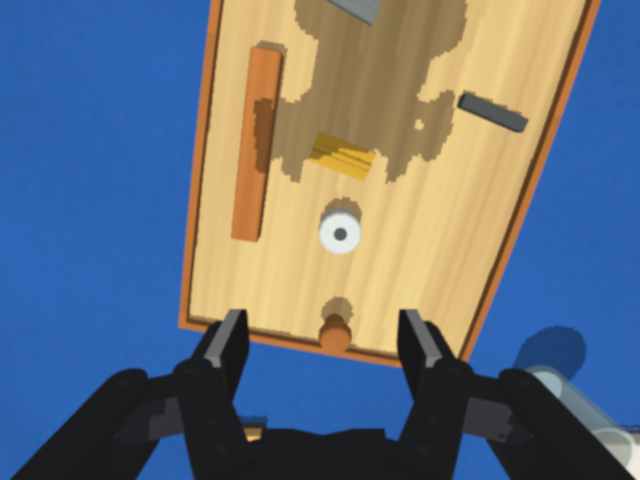

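```bash
python3 -c "
from h import *
rel((511.7,155,10,9.9))"; python3 -m handwheel '12 -9 40 0 0 0 50;12.5 -9.5 85 0 0 0 48;12.5 -9.5 110 0 0 0 48;12.5 -9.5 120 0 0 0 48;12.5 -9.5 120 0 0 0 48;12.5 -9.5 120 0 0 0 48;12.5 -9.5 120 0 0 0 20;12.5 -9.5 120 0 0 0 20;12.5 -9.5 120 0 0 0 20;12.5 -9.5 120 0 0 0 20' 60; python3 - <<'E'
from h import *
st(); f=save('wrist','w23.png'); 
im=cv2.cvtColor(f['pixels'],cv2.COLOR_RGB2GRAY); m=cv2.inRange(im[310:365,300:345],0,140); k,l,s,c=cv2.connectedComponentsWithStats(m); b=[(c[i]+[300,310],s[i][4]) for i in range(1,k) if s[i][4]>80];print(b)
rel((512,155,110,10),(453.2,-81.5,80,9.9))
E
```

```text
to (511.7, 155, 10, 9.9) -> [ 12.4 -10.  120.2] [ 0.   0.  -0.2]
clock: 37.9
tcp_pos: [0.5128, 0.1562, 0.0112]
orientation: [-3.129, -0.268, -0.003]
contact_force: [-1.9, -1.1, 8.9]
grip_width: 0.0298
t 37.90 tcp [512.8 156.2  11.2] yaw 9.8 tilt [0.0016 0.0011] F [-1.9 -1.1  8.9] w 29.8
[(array([322.41359773, 335.86402266]), np.int32(353))]
to (512, 155, 110, 10) -> [ -0.8   1.  -98.8] [-0.  -0.1 -0.2]
to (453.2, -81.5, 80, 9.9) -> [-99.1 224.1 -69.1] [-0.  -0.1 -0.1]
```

View pics/w23.png

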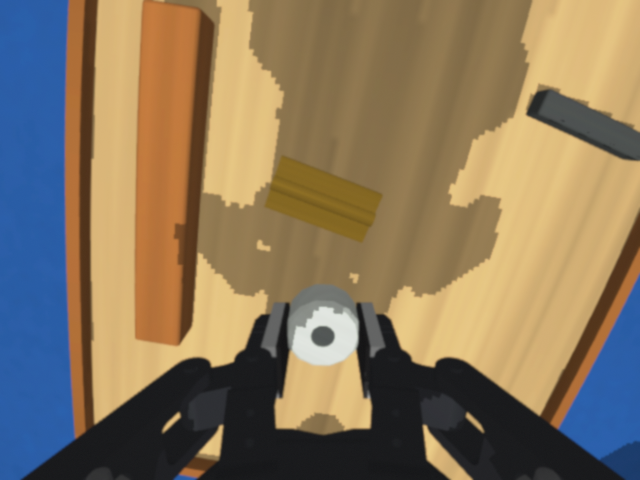

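```bash
python3 -m handwheel '0 0 -40 0 0 0 20;0 0 -90 0 0 0 20;-25 55 -110 0 0 0 20;-50 112 -110 0 0 0 20;-75 168 -100 0 0 0 20;-98 222 -75 0 0 0 20;-99 225 -45 0 0 0 20;-99 225 -28 0 0 0 20;-99 225 -28 0 0 0 20;-99 225 -28 0 0 0 20'
python3 - <<'E'
from h import *
st(); f=save('wrist','w24.png'); 
im=cv2.cvtColor(f['pixels'],cv2.COLOR_RGB2GRAY); m=cv2.inRange(im[320:365,300:345],0,150); k,l,s,c=cv2.connectedComponentsWithStats(m); b=[(c[i]+[300,320],s[i][4]) for i in range(1,k) if s[i][4]>80];print(b)
rel((453.3,-82.5,14.5,9.9))
E
```

```text
clock: 39.2
tcp_pos: [0.4535, -0.0824, 0.0386]
orientation: [3.13, 0.269, 0.002]
contact_force: [-0.2, 0.4, -0.0]
grip_width: 0.0289
t 39.20 tcp [453.5 -82.4  38.6] yaw 9.8 tilt [0.0013 0.0001] F [-0.2  0.4 -0. ] w 28.9
[(array([322.54166667, 335.50961538]), np.int32(312))]
to (453.3, -82.5, 14.5, 9.9) -> [-0.4  0.1 24.2] [ 0.  -0.1 -0.1]
```

```bash
python3 -m handwheel '0 0 8 0 0 0 20;0 0 14 0 0 0 20;0 0 18 0 0 0 20;0 0 22 0 0 0 20;0 0 24 0 0 0 20;0 0 24 0 0 0 20'
python3 -c "
from h import *
st(); save('wrist','w25.png')"
```

```text
clock: 40.0
tcp_pos: [0.4527, -0.0826, 0.0142]
orientation: [-3.129, -0.268, 0.0]
contact_force: [-2.5, 1.8, 10.0]
grip_width: 0.0293
t 40.00 tcp [452.7 -82.6  14.2] yaw 9.8 tilt [-0.0003  0.0007] F [-2.5  1.8 10. ] w 29.3
```

View pics/w25.png

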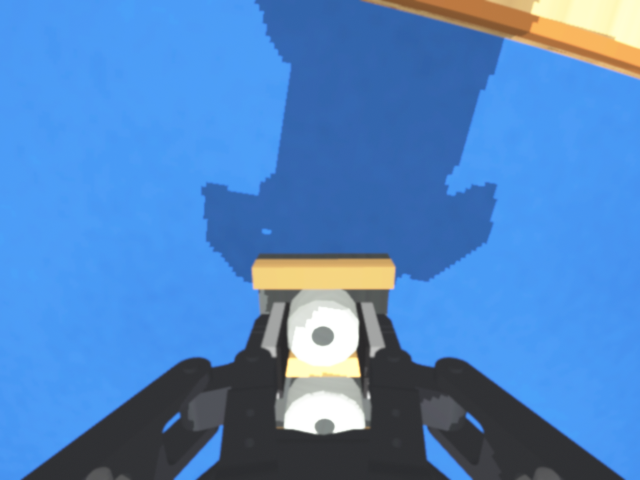

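It's on the floor of gap 1 (z 14.2, 10 N). Release, retreat and check.

```bash
python3 -m handwheel '0 0 -0.5 0 0 0 50;0 0 -0.5 0 0 0 50;0 0 -0.5 0 0 0 50;0 0 -15 0 0 0 60;0 0 -60 0 0 0 70;0 20 -110 0 0 0 75;0 60 -150 0 0 0 75;0 100 -190 0 0 0 75;0 130 -200 0 0 0 75;0 130 -200 0 0 0 75;0 130 -200 0 0 0 75'
python3 - <<'E'
from loc import *
import pickle
st(); f=save('wrist','w26.png'); s=save('side','s26.png'); c=save('scene','c26.png'); pickle.dump((f,s,c),open('p26.pkl','wb'))
E
```

```text
clock: 41.42
tcp_pos: [0.4745, -0.2098, 0.2136]
orientation: [-3.129, -0.269, 0.001]
contact_force: [0.3, 0.2, -0.0]
grip_width: 0.075
t 41.42 tcp [ 474.5 -209.8  213.6] yaw 9.8 tilt [-0.0008  0.0008] F [ 0.3  0.2 -0. ] w 75.0
```

View pics/w26.png

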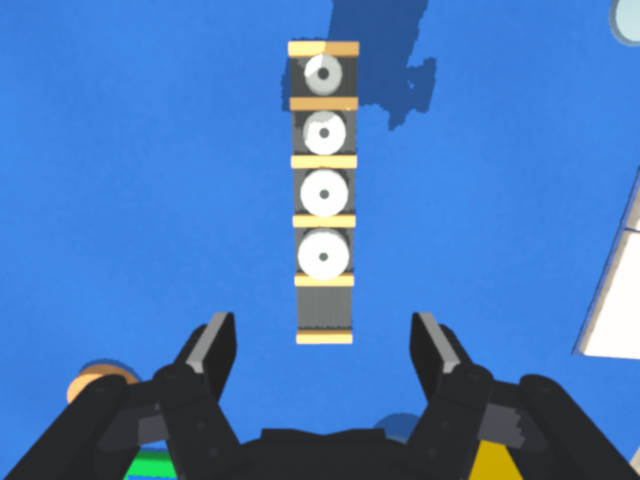

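View pics/s26.png

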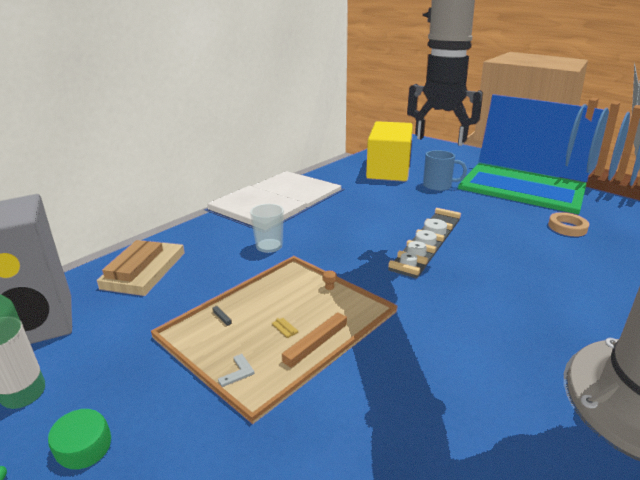

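View pics/c26.png

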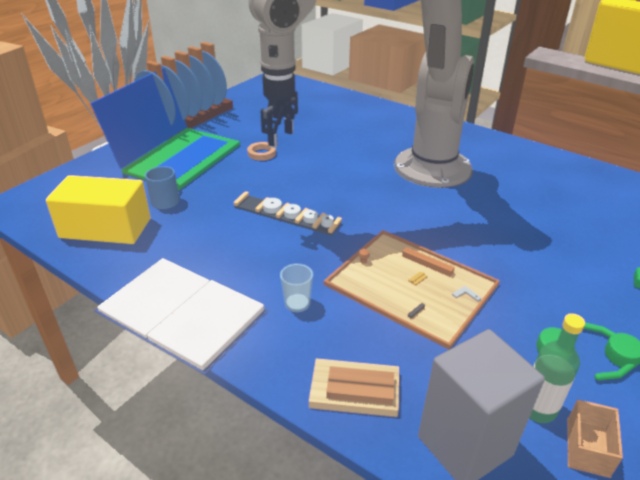

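Now triangulate the height of each bore from the wrist and side views, to check they sit on the floor, then hand in.

```bash
python3 - <<'E'
from loc import *
import pickle
f,s,c=pickle.load(open('p26.pkl','rb'))
def cm(im,u,v,h,thr):
    x0,y0=int(u)-h,int(v)-h; p=cv2.cvtColor(im,cv2.COLOR_RGB2GRAY)[y0:y0+2*h+1,x0:x0+2*h+1].astype(float)
    w=np.clip(thr-p,0,None); yy,xx=np.mgrid[:2*h+1,:2*h+1]; return (xx*w).sum()/w.sum()+x0,(yy*w).sum()/w.sum()+y0
for n,(u,v) in zip((1,2,3,4),[(323,74),(324,133),(324,194),(323,257)]):
    b=cm(f['pixels'],u,v,6,150 if n>1 else 130)
    A=ray(f,[b,b],[.028,.038])
    q=proj(s,A); m=q.mean(0).round(); print(n,np.round(b,1),'local@28',g(A[0]*1000),'centre',(0,GY[n-1]),'side pred 28/38',np.round(q,1).tolist())
    p=cv2.cvtColor(s['pixels'],cv2.COLOR_RGB2GRAY); x0,y0=int(q[0][0]),int(q[0][1]); w=p[y0-5:y0+5,x0-4:x0+6]; i=np.unravel_index(w.argmin(),w.shape); print('   darkest side near',(x0-4+i[1],y0-5+i[0]),w.min(), (w[:, i[1]]).tolist())
E
```

```text
1 [322.9  73.1] local@28 [ -0.8 120.4] centre (0, 120) side pred 28/38 [[408.3, 254.5], [409.0, 249.7]]
   darkest side near (np.int64(408), np.int64(255)) 72 [138, 142, 143, 147, 150, 129, 72, 86, 161, 215]
2 [323.8 132.5] local@28 [-0.1 72. ] centre (0, 72) side pred 28/38 [[416.6, 243.9], [417.1, 239.6]]
   darkest side near (np.int64(413), np.int64(239)) 98 [100, 98, 124, 198, 217, 216, 216, 216, 214, 178]
3 [323.9 193.8] local@28 [ 0.  17.6] centre (0, 18) side pred 28/38 [[425.5, 233.1], [425.7, 229.2]]
   darkest side near (np.int64(422), np.int64(228)) 100 [100, 115, 192, 215, 217, 215, 213, 215, 214, 214]
4 [323.1 256.4] local@28 [ -0.7 -43.6] centre (0, -42) side pred 28/38 [[435.0, 222.1], [435.0, 218.6]]
   darkest side near (np.int64(438), np.int64(217)) 91 [91, 111, 189, 216, 216, 210, 203, 213, 214, 214]
```

```bash
python3 - <<'E'
from h import *
p=cv2.imread('pics/s26.png',0)
for x,y in ((416,243),(425,232),(435,222)):
    w=p[y-4:y+5,x-3:x+5]; print(x-3,y-4);print(w)
E
```

```text
413 239
[[ 97 100 119 140 145 143 152 155]
 [123 126 143 153 153 155 154 156]
 [198 196 202 200 192 188 180 173]
 [216 220 221 221 217 217 216 215]
 [216 216 214 213 213 216 218 218]
 [216 207 166 137 133 166 199 218]
 [216 207 169 124 106 119 166 207]
 [214 214 204 174 155 176 195 216]
 [178 197 161 154 176 209 209 209]]
422 228
[[100 110 129 142 143 150 151 154]
 [115 121 139 149 152 154 153 149]
 [191 196 201 203 200 192 180 169]
 [214 214 216 215 217 216 215 215]
 [217 215 215 214 213 216 216 215]
 [214 205 182 159 157 180 204 212]
 [212 198 158 116 105 119 172 205]
 [214 212 202 175 148 163 197 213]
 [214 214 215 215 213 213 214 215]]
432 218
[[137 141 140 129 120 112 111 104]
 [214 216 213 211 210 197 189 159]
 [218 216 219 216 215 215 216 213]
 [214 215 214 215 213 213 215 216]
 [214 194 172 159 168 186 209 215]
 [213 189 146 120 116 152 203 214]
 [215 212 196 187 175 198 212 214]
 [213 213 214 215 215 215 213 213]
 [213 213 215 215 215 216 213 213]]
```

All four bores sit about 0.8 px from the floor-height prediction in the side view. If any were on the cheeks, the offset would be 4–5 px the other way. Handing in.

```bash
python3 -c "
from h import *
print(workorder.hand_in()); st()"
```

```text
the job is handed in; nothing more can be done
None
the job is handed in; nothing more can be done
```

I moved the batten into the tray's empty strip, then sized the four discs that were there, largest first, from gap 1 upward. I handed the job in at about 41 s of the 210 s allowed, and it gave no verdict.

| Disc (by image size) | Tried and blocked | Left in |
|---|---|---|
| 50 mm | gaps 1, 2 and 3 | gap 4 |
| 44 mm | gaps 1 and 2 | gap 3 |
| 38 mm (knocked aside mid-run; found again and picked up) | gap 1 | gap 2 |
| 32 mm | none | gap 1 |

**Last checks:**
- **Discs:** all four bores were at floor height by the wrist and side views. They lay within 1 mm of the gap centres along the gaps. The side view read about 0.8 px low for every disc, which is within the calibration error.
- **Tray and glass:** the batten, bracket, hinge, bar stub and knob are in the tray, and the glass is standing. No disc was left in the tray.
- **Robot:** the arm was clear of everything, with about zero force.

**Readings that disagreed:**
- In gap 3 the 50 mm disc read about 5 mm down at 40 N. That is deeper than its chamfer should allow and is unexplained. I took it as blocked because the camera measured it at about 49.5 mm.
- Grip readings ran 1–3 mm below the nominal sizes.

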